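Match a dessert portion on the kitchen balance

ROBOT

A 6-joint arm with a two-finger parallel gripper is mounted at the origin on the work surface. World frame = base frame: x ahead of the robot, y to its left, z up, the work surface at z = 0. Lengths are in m, angles in rad, forces in N, time in s.
With the tool pointing down it reaches from about 0.3 to 1 m from the base axis. Payload 5.1 kg.
Tool frame: the origin (TCP) lies between the finger pads; the fingertips stand 25 mm ahead of it and the grasp point (between the pads) lies 6 mm ahead of it (manip.tcp_to_tips is the distance from the TCP to the fingertips, in m); x points along the fingers, z is the direction in which the jaws open and shut, and the axes are right-handed (so a half turn about x gives the same grasp; the last joint's range is limited). The gripper opens to 95 mm and grips with 3 to 60 N. Pads are 20 mm wide; open, the fingers measure 119 mm over their backs; the gripper's body (75 mm by 180 mm) begins 59 mm behind the grasp point.
Start: joints at [-1.431, 0.124, 1.65, -0, 1.367, -0.083], TCP at [0.144, -0.634, 0.21] pointing down, gripper open.
Joint ranges: [-2.61, 2.61], [-1.02, 2.33], [0.03, 2.71], [-1.35, 4.49], [0.32, 2.68], [-2.91, 2.91]. Speed limits (rad/s): [2.57, 2.57, 3.14, 3.14, 3.14, 3.14].

INTERFACE

Orientations are given as a rotation vector (axis times angle).
In Python, from plant import manip, cams, workorder gives the robot as it stands. The module is installed in compiled form; this text tells all that it offers.
- The arm moves only by the tool send_rows, never from a script. Its argument "rows" is a list of rows, each a list of 7 numbers: the shift along the world's x, y, z in m, then the turn, a rotation vector about the world's x, y, z in rad, then the opening, from -1 (shut) to 1 (fully open). A call has 1 to 5 rows; each row is the pose to reach, as a shift and turn from the pose measured when the call began; what a row does not reach only later rows make up. A row lasts 1/10 s, in which the tool goes at most 50 mm and 8.59 degrees, less where a joint would pass 70% of its speed; a pose out of reach is approached as far as the arm can. A call with a gripper value outside its range is refused whole. The fingers move at their own pace and stop on an object; the grip force is fixed at half the most. Time passes only in rows, so rows that repeat a pose let the fingers close. It gives the time, the measured TCP pose, the force and the opening at its end, in the units of the state.
- manip.state(): the state, without advancing time (a new reading comes with each control period).
- cams.capture(name): name is "side" or "top"; returns a dict with "pixels" (420x560x3 uint8, blue, green, red), "intrinsics" (3x3 intrinsics, pixels), "world_from_camera" (4x4, takes a point from camera to world coordinates). Camera axes: x right, y down, z forward; pixel columns grow to the right and rows downward; lengths in m; the calibration is good to about 2 mm. A picture is of the moment at which its call begins. There is no depth.
- workorder.finish_job(): hands the job in, once; it reports no verdict.
The state is a dict: "clock": time; "q": joint angles; "qd": joint speeds; "joint_torque": joint torques, N m; "position": TCP position; "tool_rot": TCP orientation; "contact_force": force on the tool from outside, world axes, zero at the start; "ft_torque": the same for the moment, N m; "grip_width": opening from 0.0 (shut) to 1.0 (fully open).
Only numpy, scipy, OpenCV 4.12 (cv2) and the standard library are available. Lean on these libraries where they do the work, as an engineer would, in place of code of your own. Each camera call takes 0.05 s, during which the arm holds its last target.

TASK

Make up a dessert portion that weighs the same as the covered sample pot on the kitchen balance: first press the sanitiser's blue nozzle cap right down to spray the empty food pan and let it come up again, then set sealed dessert cups gently and upright on that pan until the beam floats level with its needle in the green band. Cups that are not needed stay (or go back) upright on the orange tray. Leave the sample pot on its pan, and do not disturb the jam jar among the cups.

Things in the scene. Friction and masses are not known exactly. Their poses are not given: they have to be found in the camera images.
- nozzle_top (a point): centre of the flat top of the sanitiser's blue sprung nozzle cap: 34 mm across, 26 mm high, about 185 mm above the table at rest, on a fixed white bottle 54 mm wide behind the food pan; its spout (-x of the balance) points at that pan. It is pressed straight down
- nozzle (a joint): how far the nozzle cap is pressed down, m: 0 at rest, 0.008 fully down. The spring takes about 2 N to start and 6 N at the bottom, and brings the cap up again
- beam (a joint): tilt of the balance beam, rad: 0 level, negative while the food pan is high (too light), positive when the food pan is low (too heavy); stops at -0.2 and +0.2. Each gram of difference between the pans tilts it by about 0.00255 rad, wherever it lies on a pan, and it settles in about 1 s. A red needle stands up from the beam in front of a white dial; the green band, 13.5 mm wide and 105 mm above the beam's pivot, holds the needle's whole width within 0.052 rad of level
- balance: the fixed green balance with its bottle; origin under its centre, on the table. Along its y axis lie the sample pan (130 mm to +y) and the food pan (130 mm to -y); its dial in the middle is 70 mm wide and reaches 198 mm above the table; the bottle's axis is at x = 130, y = -130 mm.
- food_pan_floor (a point): centre of the floor of the empty white pan, 180 mm along its x by 130 mm along its y outside, with a rim 5 mm above its floor. The pan always stays horizontal; its floor is 108 mm above the table when the beam is level, 26 mm higher or lower at the stops. Axes as the balance
- sample_pan_floor (a point): the same point of the other pan, which carries the sample pot. On the table between the balance and the robot stand a milk carton (55 mm square, 107 mm high) and a small bowl (110 mm wide, 50 mm high); left of it a serving spoon lies and a mug (84 mm across, 70 mm high) stands
- sample_pot: lidded steel pot with green lid, 72 mm across, 57 mm high, standing on the sample pan; origin under its centre. It weighs about 95 to 165 g, not known exactly. Stays there
- tray_in (a point): centre of the floor of the fixed orange tray, 310 mm along its x by 220 mm along its y, floor 4 mm above the table, rim 4 mm above the floor. On it, in a 2 by 3 pattern in any order about 95 and 100 mm apart in rows along its axes, stand five dessert cups and a jam jar
- jam_jar: small amber jar with green cap, 42 mm across, 52 mm high, among the cups, upright; origin under its centre. Leave it
- large0_center (a point): centre of a large sealed dessert cup: yellow with silver lid, 50 mm across the top, 47 at the foot, 40 mm high, 60 g, upright
- large1_center (a point): centre of a large sealed dessert cup: yellow with silver lid, 50 mm across the top, 47 at the foot, 40 mm high, 60 g, upright
- large2_center (a point): centre of a large sealed dessert cup: yellow with silver lid, 50 mm across the top, 47 at the foot, 40 mm high, 60 g, upright
- small0_center (a point): centre of a small sealed dessert cup: red with white lid, 38 mm across the top, 35 at the foot, 34 mm high, 30 g, upright
- small1_center (a point): centre of a small sealed dessert cup: red with white lid, 38 mm across the top, 35 at the foot, 34 mm high, 30 g, upright
Things that resemble listed ones, but are neither listed nor needed, are in the scene too. What is shaped like the part that bears large1_center but purple is not meant.

How it is judged:
By the outcome, as a careful person would: the job done as asked, in the order asked, and still so for the second after the job is handed in, with the robot touching nothing.
It also fails if it takes over 72 s, if anything falls off the work surface, if the arm or the gripper's body presses on something with over 40 N, if the wrist force passes 120 N, or if a joint passes its speed limit or range.

## Working session

There is one attempt and no reset: what is moved stays moved. The work goes in short steps, Python scripts to look and compute and a tool call to move; the robot and the scene stay as the last step left them, time stands still between calls to the robot, and variables do not carry over. Pictures are saved under pics/ and viewed, and the job is handed in when it is done.

Besides the shell and the picture viewer there is one more tool, called after "Emit:" as name(argument=value, ...) on one line, values as JSON. send_rows: Moves the arm, as the interface text tells. Its arguments: {"type":"object","properties":{"rows":{"type":"array"}},"required":["rows"]}

```bash
mkdir -p pics; ls; cat > h.py <<'E'
import numpy as np,cv2
from plant import manip,cams,workorder
def cap(n,f=None):
    c=cams.capture(n)
    if f: cv2.imwrite(f'pics/{f}.png',c['pixels'])
    return c
def ray(c,u,v):
    K=np.array(c['intrinsics']);T=np.array(c['world_from_camera'])
    d=T[:3,:3]@np.linalg.solve(K,[u,v,1.]);return T[:3,3],d
def onz(c,u,v,z):
    o,d=ray(c,u,v);return o+d*(z-o[2])/d[2]
def proj(c,p):
    K=np.array(c['intrinsics']);T=np.linalg.inv(np.array(c['world_from_camera']))
    q=K@(T[:3,:3]@np.array(p)+T[:3,3]);return q[:2]/q[2]
E
python3 - <<'E'
from h import *
for n in('top','side'):
    c=cap(n,n+'0');print(n,np.round(c['intrinsics'],1).tolist(),np.round(c['world_from_camera'],3).tolist())
print(manip.state(),manip.tcp_to_tips)
E
```

```text
pics
top [[460.6, 0.0, 279.7], [0.0, 460.6, 208.6], [0.0, 0.0, 1.0]] [[0.022, -0.996, 0.086, 0.459], [-1.0, -0.021, 0.011, 0.019], [-0.009, -0.086, -0.996, 1.093], [0.0, 0.0, 0.0, 1.0]]
side [[504.3, 0.0, 281.8], [0.0, 504.3, 213.8], [0.0, 0.0, 1.0]] [[-0.947, -0.25, 0.2, 0.309], [-0.32, 0.743, -0.588, 0.77], [-0.002, -0.621, -0.784, 1.143], [0.0, 0.0, 0.0, 1.0]]
{'clock': 0.1, 'q': array([-1.43059300e+00,  1.24439697e-01,  1.65153997e+00, -2.84939149e-05,
        1.36750495e+00, -8.25719444e-02]), 'qd': array([-0.00015179, -0.00241428, -0.00236432,  0.00012691, -0.00113092,
       -0.00112855]), 'joint_torque': array([ 1.25223483e-03, -4.18875861e+01, -3.61096144e+01,  7.75472308e-02,
        4.61049308e-02, -7.38428139e-05]), 'position': array([ 0.14350712, -0.63335077,  0.20890861]), 'tool_rot': array([ 1.04481386,  1.30781061, -1.04267589]), 'contact_force': array([ 0.64584852, -0.46091572, -0.3819453 ]), 'ft_torque': array([ 0.03177836, -0.04389095, -0.02204077]), 'grip_width': 0.9988512184499729} 0.025
```

View pics/top0.png

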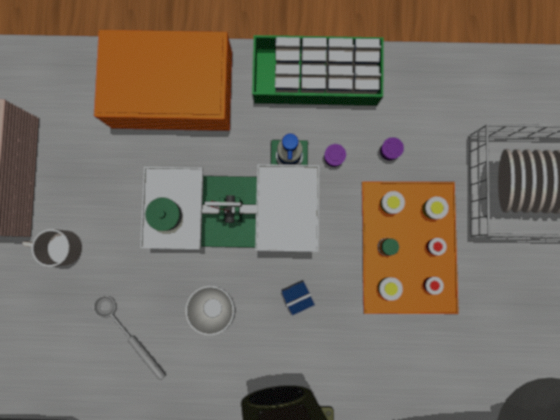

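View pics/side0.png

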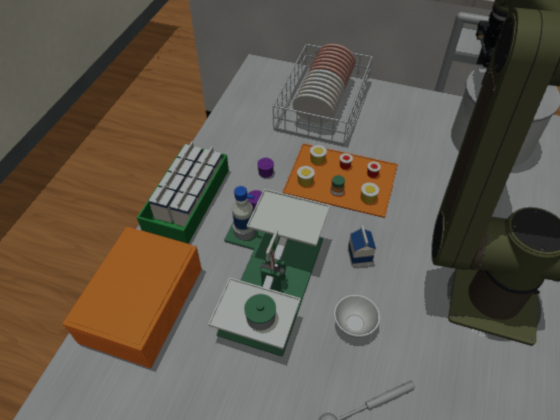

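```bash
python3 - <<'E'
import cv2
t=cv2.imread('pics/top0.png');s=cv2.imread('pics/side0.png')
cv2.imwrite('pics/t_tray.png',cv2.resize(t[170:325,350:470],None,fx=4.5,fy=3.8,interpolation=cv2.INTER_CUBIC)[:600])
cv2.imwrite('pics/t_bal.png',cv2.resize(t[125:265,135:330],None,fx=4,fy=4,interpolation=cv2.INTER_CUBIC))
cv2.imwrite('pics/s_bal.png',cv2.resize(s[140:360,200:410],None,fx=2.7,fy=2.7,interpolation=cv2.INTER_CUBIC))
E
```

```text
(no output)
```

View pics/t_tray.png

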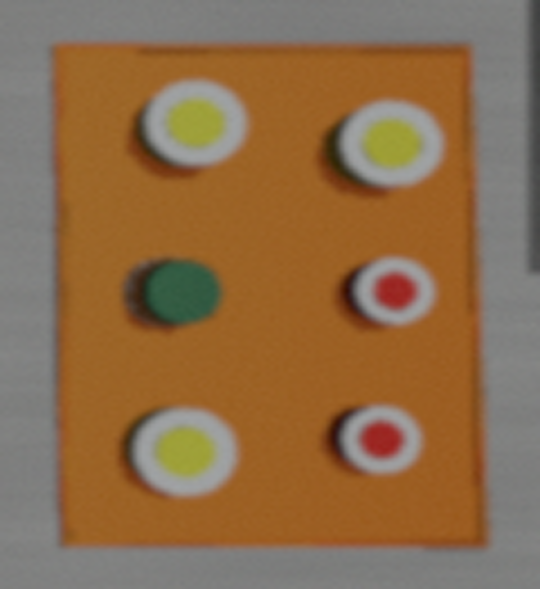

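View pics/t_bal.png

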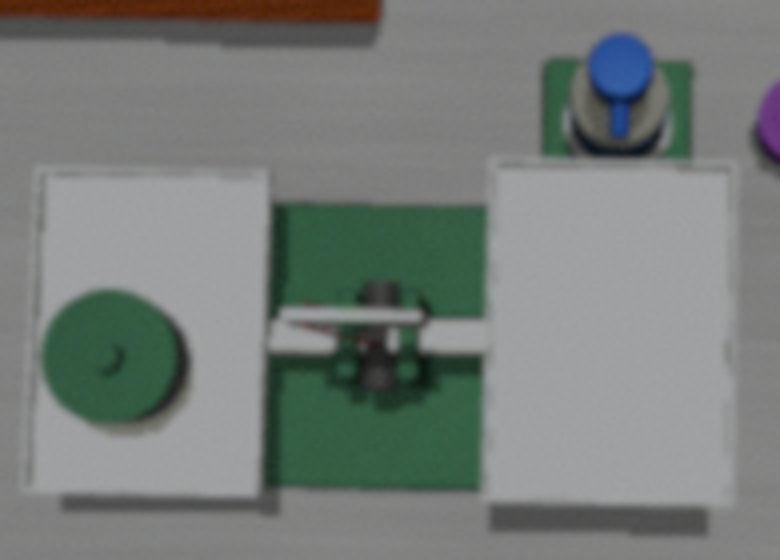

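View pics/s_bal.png

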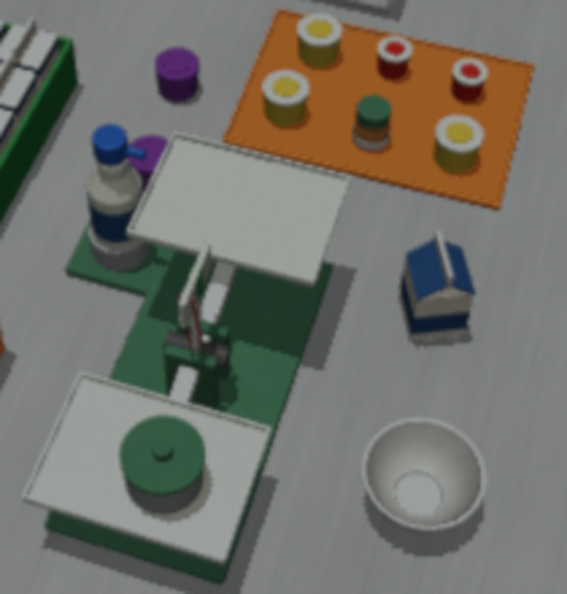

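```bash
cat >> h.py <<'E'
def tri(a,ua,b,ub):
    o1,d1=ray(a,*ua);o2,d2=ray(b,*ub)
    s=np.linalg.lstsq(np.c_[d1,-d2],o2-o1,rcond=None)[0]
    p,q=o1+d1*s[0],o2+d2*s[1];return (p+q)/2,np.linalg.norm(p-q)
def blobs(m,amin=15):
    n,l,st,ce=cv2.connectedComponentsWithStats(m.astype(np.uint8))
    return [(ce[i],st[i,4],st[i,:4]) for i in range(1,n) if st[i,4]>=amin]
E
cat > m.py <<'E'
from h import *
import sys
from scipy.spatial.transform import Rotation as R
tag=sys.argv[1]
t=cap('top','t'+tag);s=cap('side','s'+tag)
def hsv(c):return cv2.cvtColor(c['pixels'],cv2.COLOR_BGR2HSV).astype(int)
def cen(c,col):
    h=hsv(c);H,S,V=h[...,0],h[...,1],h[...,2]
    m={'y':(H>24)&(H<35)&(S>120)&(V>110),'r':((H<4)|(H>174))&(S>150)&(V>80),'b':(H>100)&(H<125)&(S>130)&(V>110)}[col]
    return [(b[0],b[1]) for b in blobs(m)]
for col,z in(('y',.044),('r',.038)):
    C=cen(s,col)
    for u,a in cen(t,col):
        p=onz(t,*u,z);q=proj(s,p)
        if not C: continue
        k=min(C,key=lambda e:np.linalg.norm(e[0]-q))
        P,e=tri(t,u,s,k[0])
        print(col,np.round(u,1),a,'onz',np.round(p,4),'side',np.round(onz(s,*k[0],z),4),'tri',np.round(P,4),round(e,4))
for n,c in(('t',t),('s',s)): print('blue',n,[(np.round(u,1).tolist(),int(a)) for u,a in cen(c,'b')])
st=manip.state();print(st['clock'],np.round(st['position'],4),np.round(st['contact_force'],2),st['grip_width']);print(np.round(R.from_rotvec(st['tool_rot']).as_matrix(),3).tolist())
E
python3 m.py 1
python3 - <<'E'
from h import *
t=cv2.imread('pics/t1.png');h=cv2.cvtColor(t,cv2.COLOR_BGR2HSV)
m=(h[...,1]<25)&(h[...,2]>150)
print([(np.round(b[0],1).tolist(),int(b[1]),b[2].tolist()) for b in blobs(m,200)])
print(t[210,290],t[240,180],t[150,250])
E
```

```text
y [393. 202.] 99 onz [ 0.5702 -0.2279  0.044 ] side [ 0.5739 -0.2281  0.044 ] tri [ 0.5719 -0.2273  0.0451] 0.0035
y [436.7 207.2] 104 onz [ 0.5604 -0.3273  0.044 ] side [ 0.5636 -0.3267  0.044 ] tri [ 0.562  -0.3269  0.044 ] 0.0033
y [390.7 288.4] 108 onz [ 0.3749 -0.2229  0.044 ] side [ 0.3777 -0.2228  0.044 ] tri [ 0.3763 -0.2224  0.045 ] 0.0027
r [437.4 246.2] 48 onz [ 0.4719 -0.3302  0.038 ] side [ 0.4754 -0.3305  0.038 ] tri [ 0.4735 -0.3292  0.0397] 0.0034
r [434.3 285.2] 51 onz [ 0.3837 -0.3226  0.038 ] side [ 0.3873 -0.323   0.038 ] tri [ 0.3855 -0.3215  0.0401] 0.0034
blue t [([290.0, 141.0], 180), ([289.5, 154.4], 27)]
blue s [([240.1, 190.4], 80)]
0.2 [ 0.1435 -0.6335  0.2092] [-0.35  0.71  0.47] 0.9986542901045298
[[-0.0, 0.975, 0.221], [0.001, 0.221, -0.975], [-1.0, 0.0, -0.001]]
[([286.4, 209.0], 4943, [241, 167, 77, 84]), ([175.4, 205.8], 3083, [143, 169, 59, 79]), ([58.3, 248.2], 368, [49, 235, 19, 27]), ([212.5, 307.5], 227, [205, 299, 16, 18])]
[161 160 159] [162 162 159] [127 128 128]
```

```bash
python3 - <<'E'
from h import *
t=cv2.imread('pics/t1.png');s=cv2.imread('pics/s1.png')
a=cv2.resize(t[125:170,265:320],None,fx=7,fy=7,interpolation=cv2.INTER_CUBIC)
b=cv2.resize(s[175:240,215:270],None,fx=7,fy=7,interpolation=cv2.INTER_CUBIC)
H=max(a.shape[0],b.shape[0]);o=np.zeros((H,a.shape[1]+b.shape[1],3),np.uint8);o[:a.shape[0],:a.shape[1]]=a;o[:b.shape[0],a.shape[1]:]=b
cv2.imwrite('pics/noz.png',o*1)
g=cv2.resize(s[190:280,225:335],None,fx=7,fy=6.5,interpolation=cv2.INTER_CUBIC);cv2.imwrite('pics/panS.png',g)
E
```

```text
(no output)
```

View pics/noz.png

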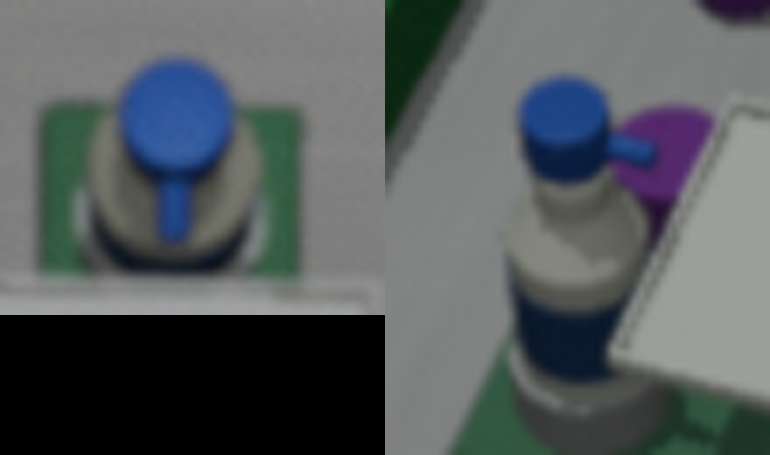

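```bash
python3 - <<'E'
from h import *
t=cams.capture('top');s=cams.capture('side')
# pan contour via min-area rect
for c,n,seed in((t,'t',(210,290)),(s,'s',(217,290))):
    g=c['pixels'].astype(int).mean(2);
    m=(g>(150 if n=='t' else 130)).astype(np.uint8)
    m=cv2.morphologyEx(m,cv2.MORPH_OPEN,np.ones((9,9)))
    N,l=cv2.connectedComponents(m);k=(l==l[seed]).astype(np.uint8)
    cs=cv2.findContours(k,0,2)[0];co=max(cs,key=cv2.contourArea)
    ap=cv2.approxPolyDP(cv2.convexHull(co),6,True)[:,0]
    print(n,cv2.contourArea(co),ap.tolist())
    P=np.array([onz(c,*u,.139) for u in ap]);print(np.round(P,4).tolist(),P.mean(0))
E
```

```text
t 4618.5 [[315, 169], [315, 249], [258, 249], [260, 168]]
[[0.6262, -0.0425, 0.139], [0.4594, -0.0451, 0.139], [0.4568, 0.0725, 0.139], [0.626, 0.0727, 0.139]] [0.54212812 0.01441674 0.139     ]
s 2471.0 [[264, 193], [326, 206], [316, 241], [252, 226]]
[[0.6318, -0.0342, 0.139], [0.4657, -0.0436, 0.139], [0.4592, 0.0704, 0.139], [0.6232, 0.0773, 0.139]] [0.5449733  0.01749329 0.139     ]
```

View pics/panS.png

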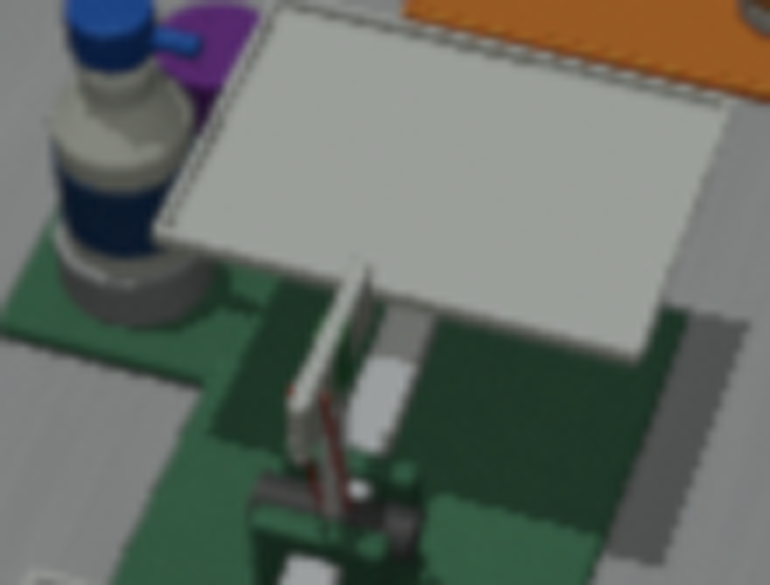

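```bash
python3 - <<'E'
from h import *
t=cams.capture('top');s=cams.capture('side')
print('pan',onz(t,287.6,207.6,.139))
P,e=tri(t,(290.3,141.4),s,(240.7,190.4));print('noz',P,e,onz(t,290.3,141.4,.185),onz(s,240.7,190.4,.185))
E
```

```text
pan [0.54392186 0.01317876 0.139     ]
noz [0.67518671 0.01097912 0.18217784] 0.0027518104289074967 [0.67313192 0.01075925 0.185     ] [0.67554126 0.01321455 0.185     ]
```

Emit:
send_rows(rows=[[0.02, 0.02, 0.04, 0, 0, -0.1, -1], [0.53, 0.645, 0.09, 0, 0, -0.223, -1], [0.53, 0.645, 0.09, 0, 0, -0.223, -1], [0.53, 0.645, 0.09, 0, 0, -0.223, -1], [0.53, 0.645, 0.09, 0, 0, -0.223, -1]])

```text
clock: 0.9
position: [0.2906, -0.4576, 0.2626]
tool_rot: [1.21, 1.208, -1.21]
contact_force: [0.5, -0.0, 0.2]
grip_width: 0.635
```

Emit:
send_rows(rows=[[0.384, 0.469, 0.0, 0, 0, 0, -1], [0.384, 0.469, 0.0, 0, 0, 0, -1], [0.384, 0.469, 0.0, 0, 0, 0, -1], [0.384, 0.469, 0.0, 0, 0, 0, -1], [0.384, 0.469, 0.0, 0, 0, 0, -1]])

```text
clock: 1.4
position: [0.449, -0.2639, 0.2628]
tool_rot: [1.21, 1.207, -1.209]
contact_force: [0.8, -0.3, 0.9]
grip_width: 0.216
```

```bash
python3 -c "
from h import *
print(manip.state())"
```

```text
{'clock': 1.4, 'q': array([-6.34499239e-01, -1.94645831e-01,  1.87222901e+00,  9.04928728e-05,
        1.46240358e+00,  9.37311162e-01]), 'qd': array([ 0.96951595,  0.13290505, -0.11413189, -0.00211335, -0.02634635,
        0.95851298]), 'joint_torque': array([ -4.62279886, -29.64865386, -35.96220374,   0.09927992,
         0.16752069,  -0.80477508]), 'position': array([ 0.4490196 , -0.26390471,  0.26278623]), 'tool_rot': array([ 1.20994275,  1.20707622, -1.20937652]), 'contact_force': array([ 0.80767547, -0.28909375,  0.93560941]), 'ft_torque': array([-0.02064027, -0.00451181,  0.00488809]), 'grip_width': 0.21557340194825275}
```

Emit:
send_rows(rows=[[0.2255, 0.2754, 0.0, 0, 0, 0, -1], [0.2255, 0.2754, 0.0, 0, 0, 0, -1], [0.2255, 0.2754, 0.0, 0, 0, 0, -1], [0.2255, 0.2754, 0.0, 0, 0, 0, -1], [0.2255, 0.2754, 0.0, 0, 0, 0, -1]])

```text
clock: 1.9
position: [0.6073, -0.0702, 0.2629]
tool_rot: [1.21, 1.207, -1.209]
contact_force: [0.6, 0.3, 0.8]
grip_width: 0.005
```

Emit:
send_rows(rows=[[0.0555, 0.0645, 0.0, 0, 0, 0, -1], [0.0555, 0.0645, 0.0, 0, 0, 0, -1], [0.0555, 0.0645, 0.0, 0, 0, 0, -1]])

```text
clock: 2.2
position: [0.6645, -0.002, 0.2621]
tool_rot: [1.207, 1.21, -1.205]
contact_force: [0.3, -1.0, -0.4]
grip_width: 0.007
```

Emit:
send_rows(rows=[[0.01, 0.0135, 0, 0, 0, 0, -1], [0.01, 0.0135, -0.03, 0, 0, 0, -1], [0.01, 0.0135, -0.045, 0, 0, 0, -1], [0.01, 0.0135, -0.045, 0, 0, 0, -1]])

```text
clock: 2.6
position: [0.6723, 0.0111, 0.2131]
tool_rot: [1.205, 1.215, -1.211]
contact_force: [0.2, 0.6, 0.0]
grip_width: 0.001
```

```bash
python3 - <<'E'
from h import *
t=cap('top','t2');s=cap('side','s2');print(manip.state()['position'],manip.state()['contact_force'])
a=t['pixels'][100:200,230:340];b=s['pixels'][140:240,190:300]
cv2.imwrite('pics/n2.png',cv2.resize(np.hstack([a,b]),None,fx=3.6,fy=3.6,interpolation=cv2.INTER_CUBIC))
E
```

```text
[0.67413253 0.01094339 0.2169392 ] [0.35577821 0.26830138 1.4783853 ]
```

View pics/n2.png

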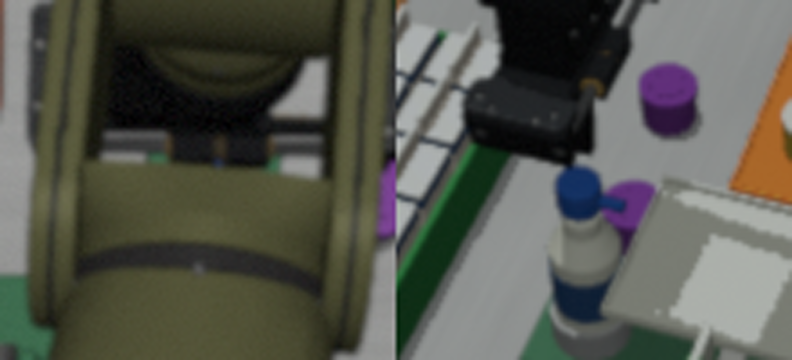

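Emit:
send_rows(rows=[[0, 0, -0.006, 0, 0, 0, -1], [0, 0, -0.012, 0, 0, 0, -1], [0, 0, -0.017, 0, 0, 0, -1], [0, 0, -0.017, 0, 0, 0, -1]])

```text
clock: 3.1
position: [0.6736, 0.0109, 0.1989]
tool_rot: [1.207, 1.211, -1.208]
contact_force: [-0.2, 0.2, 0.2]
grip_width: 0.001
```

```bash
python3 - <<'E'
from h import *
s=cap('side','s3');print(manip.state()['position'],manip.state()['contact_force'])
b=s['pixels'][150:230,200:290]
cv2.imwrite('pics/n3.png',cv2.resize(b,None,fx=7,fy=7,interpolation=cv2.INTER_CUBIC))
E
```

```text
[0.67381867 0.01093551 0.19935763] [-0.13631065 -0.12457538  0.54594853]
```

View pics/n3.png

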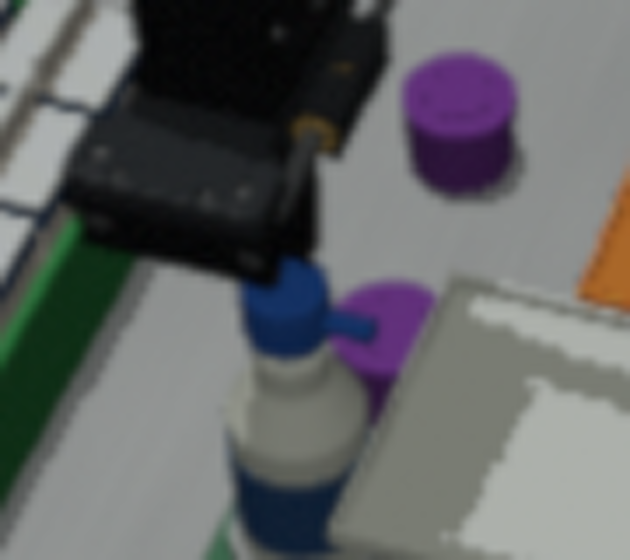

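```bash
python3 - <<'E'
from h import *
s=cams.capture('side')
for z in(.174,.185,.2,.22):
    u=proj(s,(.6738,.0109,z));print(z,u,(u-[200,150])*7)
b=cv2.resize(s['pixels'][165:210,225:265],None,fx=13,fy=13,interpolation=cv2.INTER_CUBIC)
cv2.imwrite('pics/n4.png',np.clip(b.astype(float)*1.8,0,255).astype(np.uint8))
E
```

```text
0.174 [241.96058555 192.76437497] [293.72409884 299.35062482]
0.185 [241.68205192 189.90878991] [291.77436341 279.36152934]
0.2 [241.29608298 185.95175567] [289.07258088 251.66228972]
0.22 [240.77009842 180.55925189] [285.39068894 213.91476323]
```

View pics/n4.png

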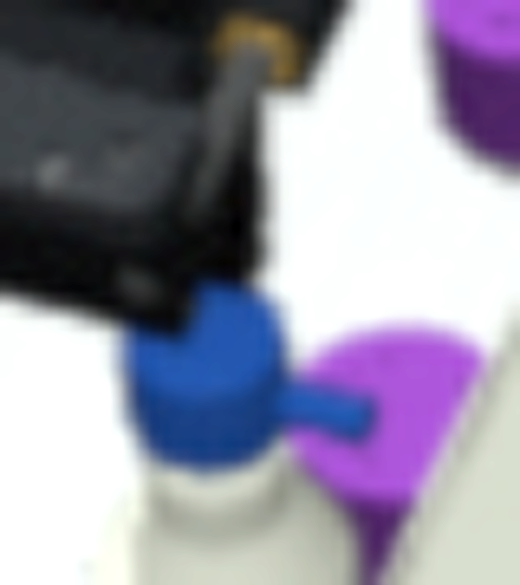

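```bash
python3 - <<'E'
from h import *
from scipy.ndimage import shift
a=cv2.imread('pics/s1.png').astype(float);b=cams.capture('side')['pixels'].astype(float);c=cv2.imread('pics/s2.png').astype(float)
for n,i in(('rest',a),('above',c),('now',b)):
    print(n,[i[192:206,x,0].astype(int).tolist() for x in(240,250)])
s=cams.capture('side')
for p in[(.636,.101,.214),(.711,.101,.214),(.636,-.079,.214),(.664,.023,.174),(.684,.023,.174),(.664,.023,.2)]: print(p,proj(s,p), (proj(s,p)-[225,165])*13)
print(manip.state())
E
```

```text
rest [[134, 135, 135, 106, 75, 65, 64, 64, 65, 79, 96, 93, 83, 80], [111, 108, 113, 133, 128, 106, 88, 100, 106, 101, 86, 82, 88, 93]]
above [[98, 98, 98, 89, 79, 75, 75, 74, 75, 90, 109, 106, 95, 91], [124, 120, 106, 101, 100, 93, 93, 113, 120, 114, 94, 78, 80, 86]]
now [[98, 99, 99, 89, 79, 75, 74, 74, 75, 91, 109, 106, 95, 91], [124, 121, 107, 101, 101, 93, 93, 113, 120, 114, 92, 76, 81, 87]]
(0.636, 0.101, 0.214) [241.79778722 213.03116836] [218.37123385 624.40518862]
(0.711, 0.101, 0.214) [212.48534772 205.17575333] [-162.69047969  522.28479331]
(0.636, -0.079, 0.214) [267.56429457 160.9319946 ] [553.33582944 -52.88407026]
(0.664, 0.023, 0.174) [243.82391659 197.15680756] [244.71091562 418.03849833]
(0.684, 0.023, 0.174) [236.44154294 195.23006562] [148.74005817 392.99085308]
(0.664, 0.023, 0.2) [243.18497716 190.36632578] [236.40470303 329.76223511]
{'clock': 3.3, 'q': array([-6.33186248e-02,  1.81440039e-01,  1.60249665e+00,  3.79801885e-05,
        1.35639425e+00,  1.50444323e+00]), 'qd': array([ 2.68273615e-05, -1.63267325e-03, -3.77780708e-03,  9.76270659e-04,
       -3.18675521e-05, -5.14154886e-04]), 'joint_torque': array([-2.02683674e-02, -4.42115808e+01, -3.58492112e+01,  3.92721011e-02,
       -7.90786115e-02,  6.26894735e-05]), 'position': array([0.67431095, 0.01096507, 0.20027829]), 'tool_rot': array([ 1.207534  ,  1.20966716, -1.20606339]), 'contact_force': array([-0.2509243 ,  0.4991722 ,  0.75483609]), 'ft_torque': array([ 0.00072807,  0.03350489, -0.00965948]), 'grip_width': 0.0025915674662367197}
```

Emit:
send_rows(rows=[[0, 0, -0.003, 0, 0, 0, -1], [0, 0, -0.006, 0, 0, 0, -1], [0, 0, -0.006, 0, 0, 0, -1]])

```text
clock: 3.6
position: [0.674, 0.011, 0.1935]
tool_rot: [1.207, 1.211, -1.207]
contact_force: [-0.5, 0.7, -1.2]
grip_width: 0.004
```

```bash
python3 - <<'E'
from h import *
s=cams.capture('side');b=s['pixels'].astype(int)
print([b[192:206,x,0].tolist() for x in(240,250)])
cv2.imwrite('pics/n5.png',np.clip(cv2.resize(s['pixels'][140:230,180:300],None,fx=6,fy=6,interpolation=cv2.INTER_CUBIC).astype(float)*2,0,255).astype(np.uint8))
print(manip.state()['position'],manip.state()['contact_force'])
E
```

```text
[[89, 96, 99, 89, 79, 75, 74, 75, 75, 91, 110, 106, 96, 91], [125, 121, 107, 101, 100, 94, 93, 114, 121, 114, 91, 76, 80, 87]]
[0.67404872 0.01099845 0.1937352 ] [ 0.14940803 -0.02651379  0.27266327]
```

View pics/n5.png

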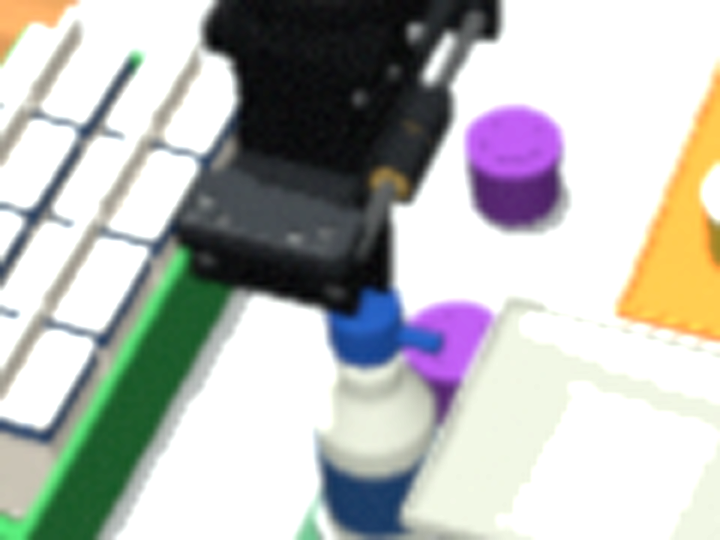

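```bash
python3 - <<'E'
from h import *
s=cams.capture('top')
cv2.imwrite('pics/n6.png',np.clip(cv2.resize(s['pixels'][90:190,220:350],None,fx=6,fy=6,interpolation=cv2.INTER_CUBIC).astype(float)*2.5,0,255).astype(np.uint8))
for p in [(.674,.011,.1685),(.674,.011,.185),(.674,.011,.23),(.636,.1,.23),(.636,-.08,.23)]:print(proj(s,p),(proj(s,p)-[220,90])*6)
E
```

```text
[290.0773386 142.850976 ] [420.46403159 317.10585597]
[290.18845404 140.97174166] [421.13072424 305.83044994]
[290.51263136 135.48910905] [423.07578814 272.93465431]
[243.33134651 154.21823315] [139.98807908 385.30939893]
[338.06235587 156.07851617] [708.37413525 396.47109703]
```

View pics/n6.png

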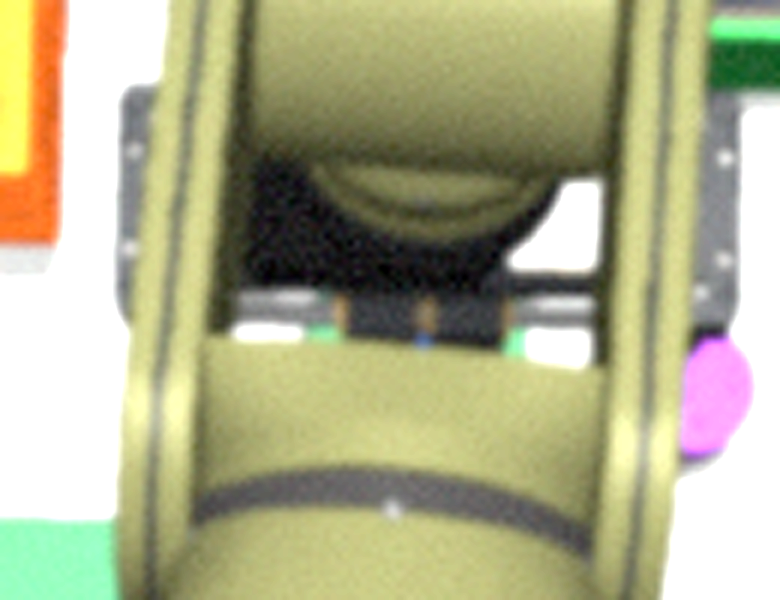

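Emit:
send_rows(rows=[[0, 0, -0.003, 0, 0, 0, -1], [0, 0, -0.006, 0, 0, 0, -1], [0, 0, -0.006, 0, 0, 0, -1]])

```text
clock: 4.0
position: [0.6738, 0.011, 0.1871]
tool_rot: [1.207, 1.211, -1.207]
contact_force: [0.3, -0.1, 0.0]
grip_width: 0.002
```

```bash
cat > n.py <<'E'
from h import *
import sys
s=cap('side','ns'+sys.argv[1]);b=s['pixels'].astype(int)
print([b[192:206,x,0].tolist() for x in(240,250)])
cv2.imwrite('pics/n%s.png'%sys.argv[1],np.clip(cv2.resize(s['pixels'][150:210,200:280],None,fx=9,fy=9,interpolation=cv2.INTER_CUBIC).astype(float)*2.5,0,255).astype(np.uint8))
print(manip.state()['position'],manip.state()['contact_force'])
E
python3 n.py 7
```

```text
[[65, 79, 87, 86, 79, 76, 74, 74, 76, 91, 110, 106, 95, 91], [125, 121, 108, 101, 100, 94, 93, 114, 121, 114, 92, 77, 81, 87]]
[0.67389957 0.01101207 0.18740542] [0.45301462 0.0242989  0.63080703]
```

View pics/n7.png

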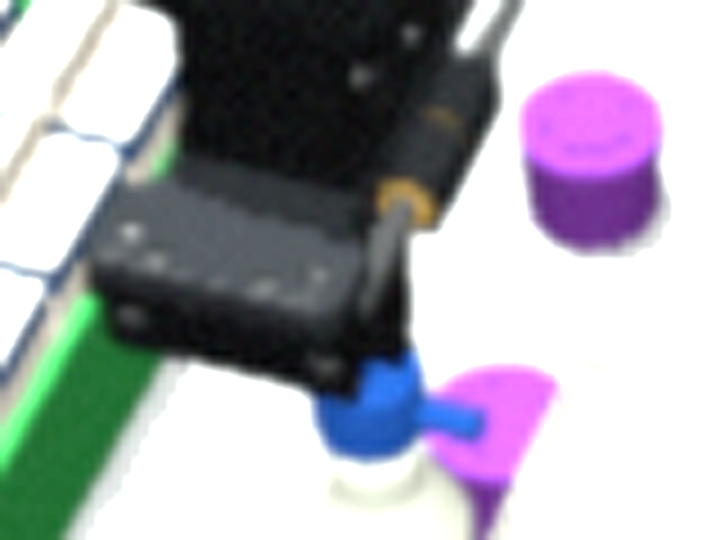

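Emit:
send_rows(rows=[[0, 0, -0.003, 0, 0, 0, -1], [0, 0, -0.006, 0, 0, 0, -1], [0, 0, -0.006, 0, 0, 0, -1]])

```text
clock: 4.35
position: [0.6738, 0.011, 0.1809]
tool_rot: [1.207, 1.211, -1.207]
contact_force: [-0.3, 0.9, -0.2]
grip_width: 0.006
```

```bash
python3 n.py 8
```

```text
[[42, 42, 44, 52, 63, 72, 74, 75, 75, 91, 110, 107, 95, 92], [125, 121, 108, 102, 101, 94, 93, 114, 121, 114, 91, 76, 81, 87]]
[0.67381682 0.01099791 0.18118317] [0.26034564 0.10376502 0.67599789]
```

View pics/n8.png

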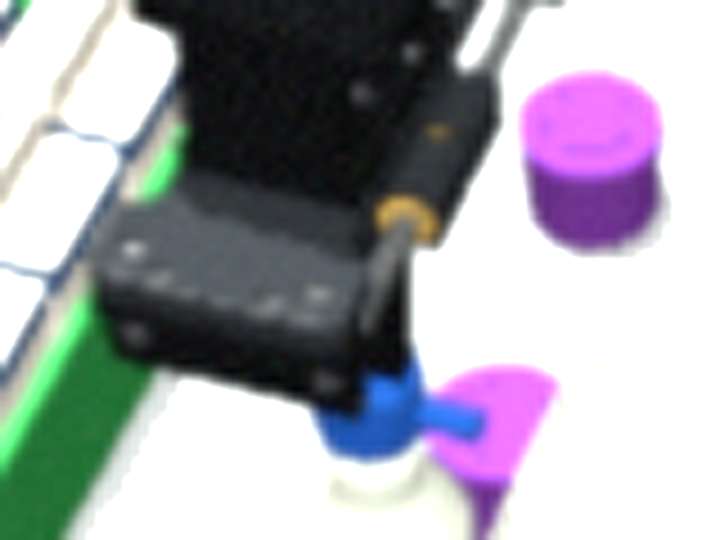

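```bash
python3 - <<'E'
from h import *
t=cap('top','t9');s=cams.capture('side')
cv2.imwrite('pics/n9.png',np.clip(cv2.resize(t['pixels'][90:190,220:350],None,fx=6,fy=6,interpolation=cv2.INTER_CUBIC).astype(float)*2.5,0,255).astype(np.uint8))
print(tri(t,(290.8,142.3),s,(248.7,164.6)))
for p in[(.664,.0,.162),(.664,.023,.2),(.664,-.001,.2),(.664,.011,.24),(.664,.011,.26)]: print(p,(proj(s,p)-[200,150])*9)
E
```

```text
(array([0.64865238, 0.01085935, 0.28444156]), np.float64(0.0010947031025743859))
(0.664, 0.0, 0.162) [426.42309135 393.24955712]
(0.664, 0.023, 0.2) [388.66479441 363.296932  ]
(0.664, -0.001, 0.2) [420.1617499  301.60739303]
(0.664, 0.011, 0.24) [395.73754348 234.03460976]
(0.664, 0.011, 0.26) [391.18506501 183.00240154]
```

View pics/n9.png

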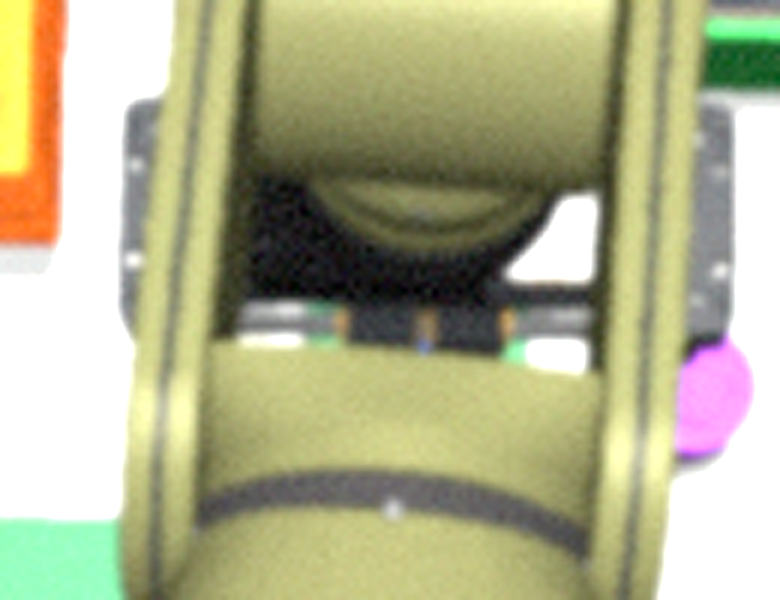

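Emit:
send_rows(rows=[[0, 0, -0.003, 0, 0, 0, -1], [0, 0, -0.006, 0, 0, 0, -1], [0, 0, -0.006, 0, 0, 0, -1]])

```text
clock: 4.8
position: [0.6742, 0.011, 0.1759]
tool_rot: [1.207, 1.21, -1.206]
contact_force: [-0.4, 0.1, 4.3]
grip_width: 0.004
```

```bash
python3 n.py 10
```

```text
[[13, 40, 41, 43, 57, 66, 73, 75, 74, 76, 89, 99, 95, 91], [124, 123, 122, 111, 102, 102, 96, 90, 111, 114, 92, 77, 81, 88]]
[0.67420703 0.01100816 0.17604762] [-0.35543069  0.04131284  4.37308311]
```

View pics/n10.png

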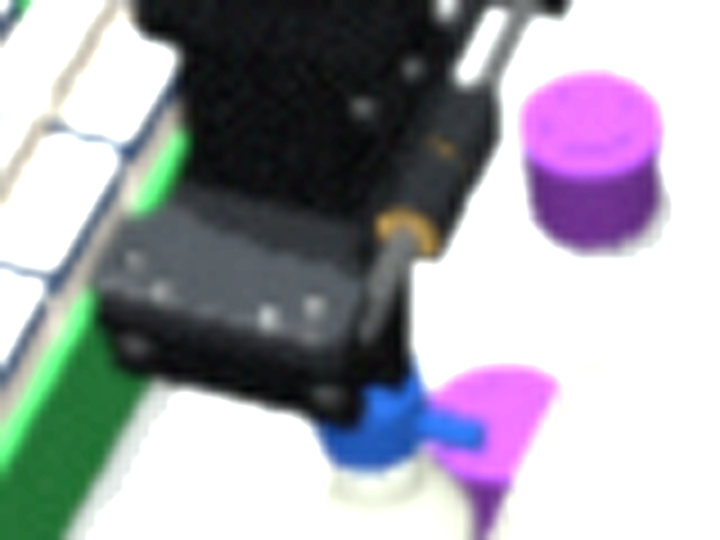

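Emit:
send_rows(rows=[[0, 0, -0.003, 0, 0, 0, -1], [0, 0, -0.006, 0, 0, 0, -1], [0, 0, -0.006, 0, 0, 0, -1]])

```text
clock: 5.15
position: [0.6744, 0.011, 0.1726]
tool_rot: [1.207, 1.209, -1.206]
contact_force: [-4.9, -0.7, 11.5]
grip_width: 0.002
```

```bash
python3 n.py 11
```

```text
[[5, 12, 31, 37, 44, 57, 65, 72, 74, 74, 75, 81, 89, 91], [125, 124, 123, 122, 108, 102, 101, 94, 92, 104, 90, 77, 81, 87]]
[0.67436147 0.01096391 0.17262219] [-4.84454468  0.17882005 11.54754257]
```

Emit:
send_rows(rows=[[0, 0, 0.03, 0, 0, 0, -1], [0, 0, 0.06, 0, 0, 0, -1], [0, 0, 0.08, 0, 0, 0, 0.5], [-0.1025, -0.2385, 0.08, 0, 0, 0, 0.5], [-0.1025, -0.2385, 0.08, 0, 0, 0, 0.5]])

```text
clock: 5.7
position: [0.6349, -0.0809, 0.2527]
tool_rot: [1.205, 1.21, -1.203]
contact_force: [0.6, -0.8, -0.9]
grip_width: 0.202
```

```bash
python3 n.py 12
```

```text
[[142, 143, 144, 113, 80, 70, 69, 69, 71, 86, 103, 100, 89, 86], [117, 116, 118, 138, 134, 111, 94, 107, 113, 108, 93, 87, 94, 99]]
[ 0.63193314 -0.08807225  0.25204572] [ 0.90438945 -4.05671833 -0.18464992]
```

View pics/ns12.png

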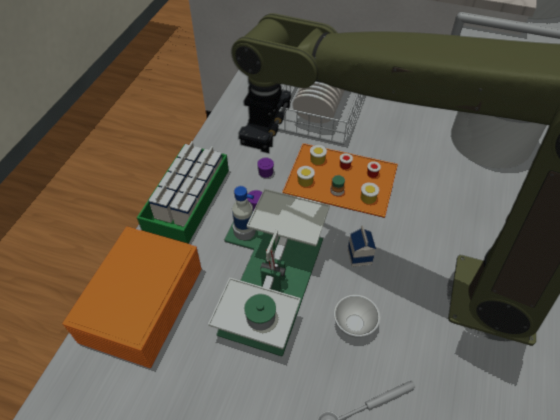

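Emit:
send_rows(rows=[[-0.06, -0.139, -0.05, 0, 0, 0, 0.5], [-0.06, -0.139, -0.1, 0, 0, 0, 0.5], [-0.06, -0.139, -0.1, 0, 0, 0, 0.5], [-0.06, -0.139, -0.1, 0, 0, 0, 0.5], [-0.06, -0.139, -0.1, 0, 0, 0, 0.5]])

```text
clock: 6.25
position: [0.5674, -0.2286, 0.1458]
tool_rot: [1.207, 1.213, -1.221]
contact_force: [0.9, 0.7, -0.3]
grip_width: 0.666
```

```bash
cat > g.py <<'E'
from h import *
import sys
n=sys.argv[1]
t=cap('top');s=cap('side');st=manip.state();p=st['position'];print(st['clock'],np.round(p,4),np.round(st['contact_force'],1),st['grip_width'])
u=proj(s,p)
o=[]
for c in(t,s):
    im=c['pixels'].copy();u=proj(c,p-[0,0,.05]).astype(int)
    x=min(max(u[0]-45,0),470);y=min(max(u[1]-45,0),330)
    z=np.clip(cv2.resize(im[y:y+90,x:x+90],None,fx=4.4,fy=4.4,interpolation=cv2.INTER_CUBIC).astype(float)*2.2,0,255).astype(np.uint8)
    for k,q in enumerate([p,p-[0,0,.025]]):
        w=((proj(c,q)-[x,y])*4.4).astype(int);cv2.circle(z,tuple(map(int,w)),3,[(255,0,255),(0,255,255)][k],-1)
    o.append(z);print('origin',x,y)
cv2.imwrite(f'pics/g{n}.png',np.hstack(o))
E
python3 g.py 1
```

```text
6.35 [ 0.5712 -0.227   0.1506] [ 0.9  1.2 -1.1] 0.728924089984506
origin 353 153
origin 261 113
```

View pics/g1.png

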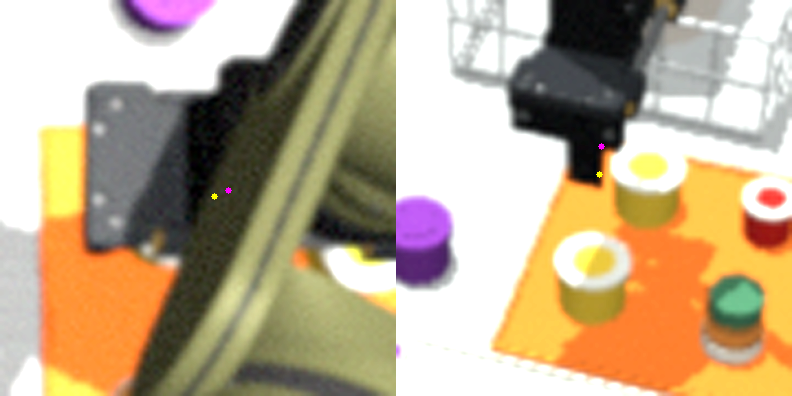

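```bash
python3 - <<'E'
from h import *
s=cams.capture('side')
for z in(.1256,.145,.155,.165): print(z,onz(s,303.9,154.6,z),onz(s,303,153,z))
print(manip.state()['position'],manip.state()['q'])
E
```

```text
0.1256 [ 0.5778427  -0.21619032  0.1256    ] [ 0.58215603 -0.22149778  0.1256    ]
0.145 [ 0.57270842 -0.19738303  0.145     ] [ 0.57693948 -0.20258927  0.145     ]
0.155 [ 0.57006188 -0.18768855  0.155     ] [ 0.57425054 -0.19284262  0.155     ]
0.165 [ 0.56741534 -0.17799407  0.165     ] [ 0.5715616  -0.18309596  0.165     ]
[ 0.57228826 -0.22674992  0.15205128] [-0.46214817  0.09061883  1.78583716 -0.00493469  1.26348215  1.11076882]
```

Emit:
send_rows(rows=[[0, 0, -0.05, 0, 0, 0, 0.5], [0, 0, -0.09, 0, 0, 0, 0.5], [0, 0, -0.1, 0, 0, 0, 0.5], [0, 0, -0.1, 0, 0, 0, 0.5]])

```text
clock: 6.8
position: [0.5721, -0.2254, 0.0512]
tool_rot: [1.205, 1.209, -1.212]
contact_force: [-0.1, -1.2, -0.4]
grip_width: 0.755
```

```bash
python3 g.py 2
```

```text
6.9 [ 0.5744 -0.227   0.0548] [0.1 0.7 0.4] 0.7520395966032657
origin 343 156
origin 259 135
```

View pics/g2.png

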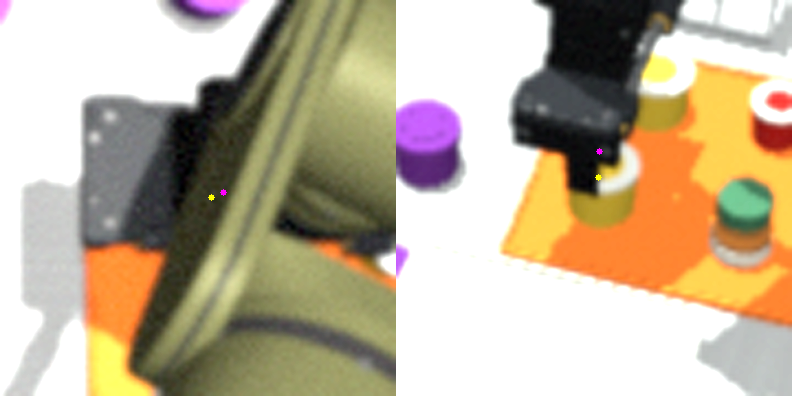

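Emit:
send_rows(rows=[[-0.0025, 0, -0.02, 0, 0, 0, 0.5], [-0.0025, 0, -0.033, 0, 0, 0, 0.5], [-0.0025, 0, -0.033, 0, 0, 0, 0.5]])

```text
clock: 7.2
position: [0.5716, -0.2267, 0.0215]
tool_rot: [1.205, 1.203, -1.21]
contact_force: [-0.5, 0.5, 0.0]
grip_width: 0.752
```

```bash
python3 g.py 3
```

```text
7.3 [ 0.5724 -0.2272  0.0226] [ 0.2  0.  -0.1] 0.7490422197166883
origin 340 159
origin 260 142
```

View pics/g3.png

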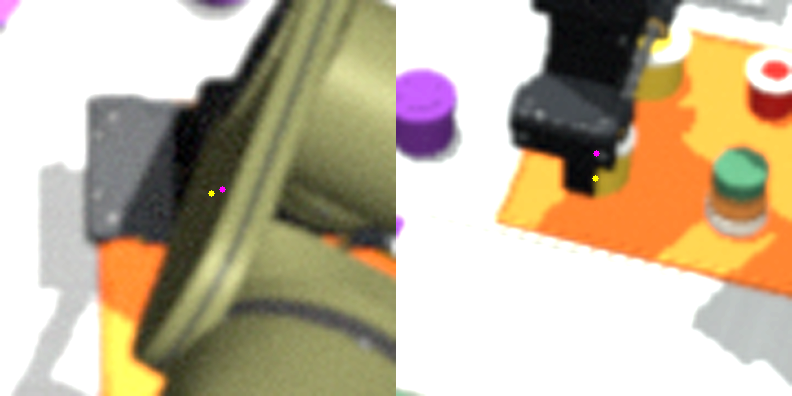

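Emit:
send_rows(rows=[[0, 0, -0.008, 0, 0, 0, 0.5], [0, 0, -0.016, 0, 0, 0, 0.5], [0, 0, -0.016, 0, 0, 0, -1], [0, 0, -0.016, 0, 0, 0, -1], [0, 0, -0.016, 0, 0, 0, -1]])

```text
clock: 7.8
position: [0.5725, -0.2272, 0.0067]
tool_rot: [1.206, 1.201, -1.209]
contact_force: [0.3, 0.3, 0.3]
grip_width: 0.55
```

Emit:
send_rows(rows=[[0, 0, 0, 0, 0, 0, -1], [0, 0, 0, 0, 0, 0, -1]])

```text
clock: 8.0
position: [0.5726, -0.2273, 0.0068]
tool_rot: [1.206, 1.201, -1.209]
contact_force: [-0.6, -0.2, -1.2]
grip_width: 0.513
```

```bash
python3 g.py 4
```

```text
8.1 [ 0.5726 -0.2273  0.0068] [-0.4  0.1 -0.5] 0.50961059469533
origin 339 159
origin 259 146
```

View pics/g4.png

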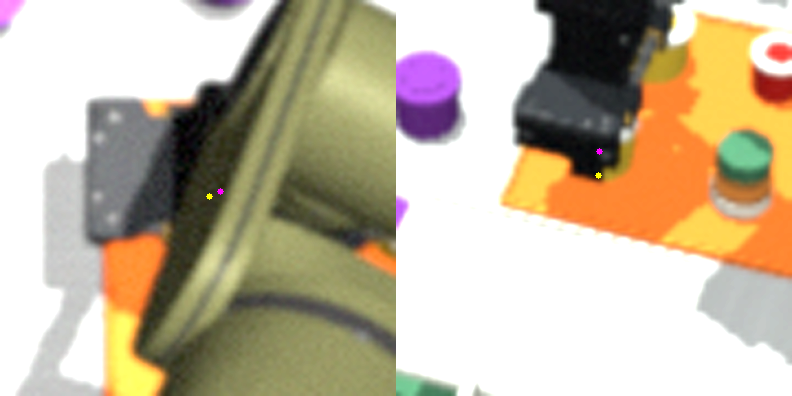

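Emit:
send_rows(rows=[[0, 0, 0.04, 0, 0, 0, -1], [0, 0.02, 0.085, 0, 0, 0, -1], [0.01, 0.05, 0.13, 0, 0, 0, -1], [0.02, 0.08, 0.17, 0, 0, 0, -1], [0.0224, 0.12, 0.183, 0, 0, 0, -1]])

```text
clock: 8.6
position: [0.5976, -0.1078, 0.1955]
tool_rot: [1.209, 1.192, -1.206]
contact_force: [0.6, 1.0, -0.6]
grip_width: 0.512
```

```bash
python3 g.py 5
```

```text
8.7 [ 0.5976 -0.1038  0.1949] [-0.2  0.6  0.1] 0.5121078797047152
origin 299 137
origin 239 131
```

View pics/g5.png

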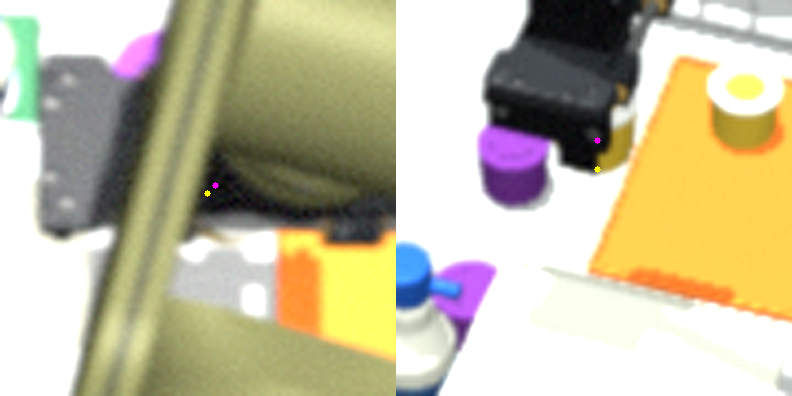

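Emit:
send_rows(rows=[[-0.0026, 0.05, 0, 0, 0, 0, -1], [-0.0026, 0.09, 0, 0, 0, 0, -1], [-0.0026, 0.108, -0.005, 0, 0, 0, -1], [-0.0026, 0.108, -0.025, 0, 0, 0, -1], [-0.0026, 0.108, -0.045, 0, 0, 0, -1]])

```text
clock: 9.2
position: [0.5949, 0.0046, 0.1493]
tool_rot: [1.205, 1.197, -1.199]
contact_force: [-0.5, -0.2, -0.3]
grip_width: 0.51
```

```bash
python3 g.py 6
```

```text
9.3 [0.5921 0.0042 0.1455] [ 0.   0.4 -1.6] 0.5116683285602877
origin 246 142
origin 228 172
```

View pics/g6.png

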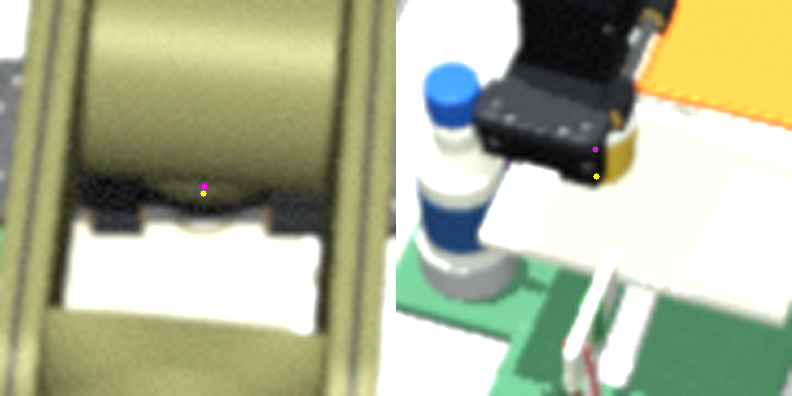

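Emit:
send_rows(rows=[[0, 0, -0.004, 0, 0, 0, -1], [0, 0, -0.007, 0, 0, 0, -1], [0, 0, -0.009, 0, 0, 0, -1], [0, 0, -0.01, 0, 0, 0, -1], [0, 0, -0.01, 0, 0, 0, -1]])

```text
clock: 9.8
position: [0.5925, 0.0041, 0.136]
tool_rot: [1.203, 1.202, -1.205]
contact_force: [0.1, -1.0, -0.1]
grip_width: 0.511
```

```bash
python3 g.py 7
```

```text
9.9 [0.5925 0.0041 0.136 ] [-0.7 -0.3  0.4] 0.5112382452963035
origin 246 142
origin 228 175
```

View pics/g7.png

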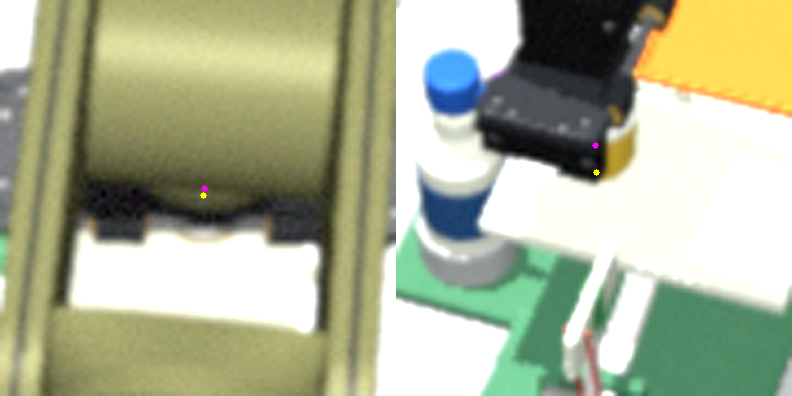

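```bash
cat > p.py <<'E'
from h import *
s=cams.capture('side');g=s['pixels'].astype(int).mean(2)
# pan near(+y) rim edge at columns: subpixel crossing scanning up from below
r=[]
for x in(270,290,300,310):
    col=g[215:262,x]; d=col[:-1]-col[1:]; k=int(np.argmax(d)); w=d[max(k-2,0):k+3]; r.append(215+max(k-2,0)+(w*np.arange(len(w))).sum()/w.sum())
print('edge',np.round(r,2),manip.state()['clock'],manip.state()['position'].round(4))
E
python3 p.py; python3 - <<'E'
from h import *
g=cv2.imread('pics/s2.png').astype(int).mean(2)
r=[]
for x in(270,290,300,310):
    col=g[215:262,x]; d=col[:-1]-col[1:]; k=int(np.argmax(d)); w=d[max(k-2,0):k+3]; r.append(215+max(k-2,0)+(w*np.arange(len(w))).sum()/w.sum())
print(np.round(r,2))
E
```

```text
edge [232.63 238.1  234.4  237.49] 9.95 [0.5925 0.0041 0.136 ]
[229.57 234.26 240.6  243.51]
```

Emit:
send_rows(rows=[[0, 0, -0.001, 0, 0, 0, -1], [0, 0, -0.002, 0, 0, 0, -1]])

```text
clock: 10.15
position: [0.5927, 0.0041, 0.1343]
tool_rot: [1.203, 1.202, -1.204]
contact_force: [-0.4, -0.6, -0.5]
grip_width: 0.51
```

```bash
python3 p.py
```

```text
edge [232.87 238.32 235.13 239.19] 10.2 [0.5925 0.0041 0.1339]
```

```bash
python3 - <<'E'
from h import *
a=cv2.imread('pics/s2.png')[190:260,228:332];b=cap('side','s13')['pixels'][190:260,228:332]
cv2.imwrite('pics/c.png',cv2.resize(np.hstack([a,b]),None,fx=3.8,fy=5,interpolation=cv2.INTER_CUBIC))
E
```

```text
(no output)
```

View pics/c.png

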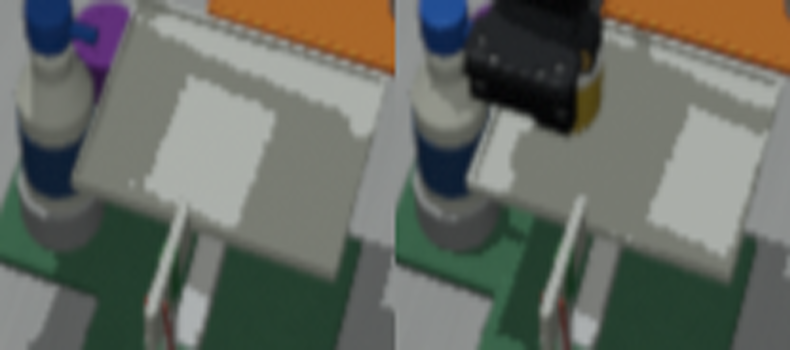

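Emit:
send_rows(rows=[[0, 0, 0, 0, 0, 0, 0.2], [0, 0, 0, 0, 0, 0, 0.4], [0, 0, 0, 0, 0, 0, 0.4], [0, 0, 0, 0, 0, 0, 0.4]])

```text
clock: 10.65
position: [0.5924, 0.0042, 0.1339]
tool_rot: [1.203, 1.202, -1.205]
contact_force: [0.3, -0.0, 0.4]
grip_width: 0.699
```

```bash
python3 g.py 8
```

```text
10.75 [0.5924 0.0042 0.1339] [ 1.1 -0.7 -0.4] 0.6980606664214445
origin 246 143
origin 228 175
```

View pics/g8.png

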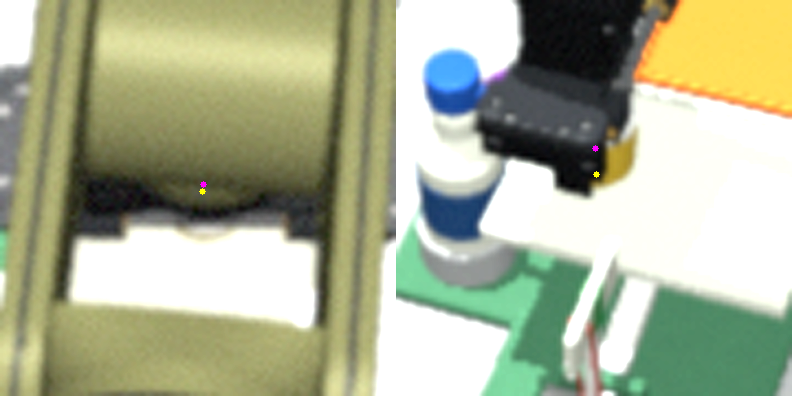

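Emit:
send_rows(rows=[[0, 0, 0.04, 0, 0, 0, 0.4], [0, 0, 0.08, 0, 0, 0, 0.4], [-0.015, -0.045, 0.08, 0, 0, 0, 0.4], [-0.119, -0.3334, 0.08, 0, 0, 0, 0.3], [-0.119, -0.3334, 0.08, 0, 0, 0, 0.3]])

```text
clock: 11.25
position: [0.5432, -0.1359, 0.2147]
tool_rot: [1.201, 1.201, -1.203]
contact_force: [-0.0, 0.2, -0.2]
grip_width: 0.655
```

```bash
python3 m.py 14
```

```text
y [292.5 183.5] 120 onz [0.6082 0.0025 0.044 ] side [ 0.6292 -0.092   0.044 ] tri [0.5919 0.0047 0.1674] 0.0026
r [435.7 285.7] 30 onz [ 0.3828 -0.3257  0.038 ] side [ 0.3873 -0.323   0.038 ] tri [ 0.3851 -0.3257  0.0361] 0.005
blue t [([289.9, 141.3], 187), ([289.5, 154.4], 31)]
blue s [([240.1, 190.6], 84), ([249.5, 195.5], 18)]
11.35 [ 0.542  -0.1393  0.2142] [ 0.15  0.08 -0.18] 0.6536860846878033
[[0.005, 1.0, -0.001], [-0.009, -0.001, -1.0], [-1.0, 0.005, 0.009]]
```

View pics/s14.png

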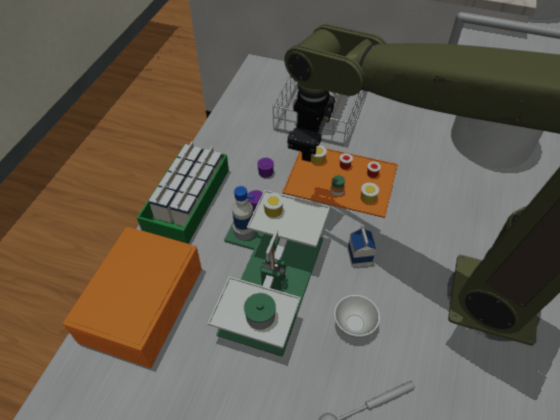

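Emit:
send_rows(rows=[[-0.017, -0.047, 0, 0, 0, 0, 0.3], [-0.034, -0.094, -0.01, 0, 0, 0, 0.3], [-0.051, -0.142, -0.03, 0, 0, 0, 0.3], [-0.0685, -0.19, -0.06, 0, 0, 0, 0.3], [-0.0685, -0.19, -0.1, 0, 0, 0, 0.3]])

```text
clock: 11.85
position: [0.4753, -0.3335, 0.1197]
tool_rot: [1.206, 1.186, -1.21]
contact_force: [0.8, -0.7, -0.6]
grip_width: 0.652
```

Emit:
send_rows(rows=[[0, 0, -0.03, 0, 0, 0, 0.3], [0, 0, -0.05, 0, 0, 0, 0.3], [0, 0, -0.05, 0, 0, 0, 0.3]])

```text
clock: 12.15
position: [0.4733, -0.3314, 0.0657]
tool_rot: [1.208, 1.194, -1.212]
contact_force: [-0.5, 0.8, -0.1]
grip_width: 0.648
```

```bash
python3 g.py 9
```

```text
12.25 [ 0.4758 -0.3331  0.0699] [ 0.2 -0.2  0.8] 0.6527037341254369
origin 391 199
origin 300 115
```

View pics/g9.png

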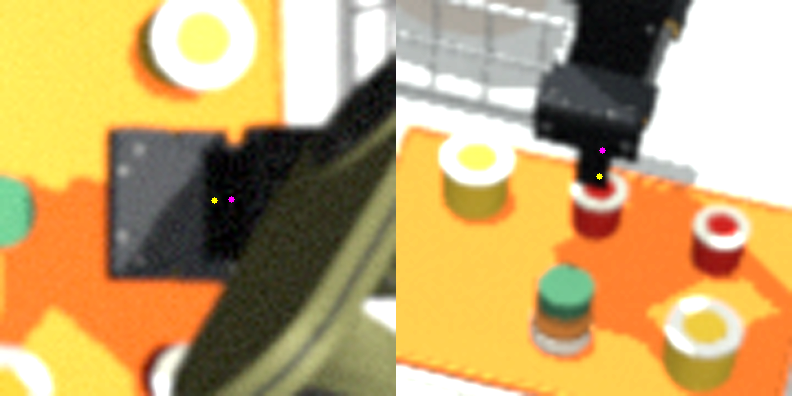

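Emit:
send_rows(rows=[[-0.0023, 0.004, -0.01, 0, 0, 0, 0.3], [-0.0023, 0.004, -0.03, 0, 0, 0, 0.3], [-0.0023, 0.004, -0.045, 0, 0, 0, 0.3], [-0.0023, 0.004, -0.045, 0, 0, 0, 0.3]])

```text
clock: 12.65
position: [0.4722, -0.3277, 0.0229]
tool_rot: [1.206, 1.191, -1.211]
contact_force: [-0.2, 0.4, 0.1]
grip_width: 0.647
```

```bash
python3 g.py 10
```

```text
12.75 [ 0.4736 -0.329   0.0251] [ 0.2  0.4 -0.2] 0.6463906193953902
origin 383 200
origin 299 126
```

View pics/g10.png

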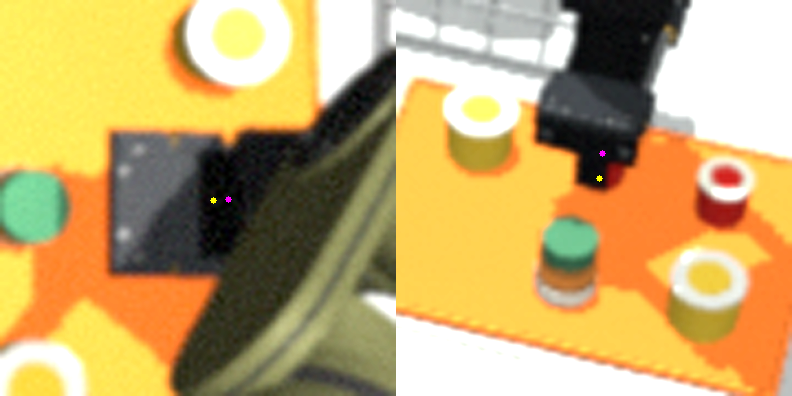

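Down 22 mm more and grip.

Emit:
send_rows(rows=[[0, 0, -0.012, 0, 0, 0, 0.3], [0, 0, -0.022, 0, 0, 0, 0.3], [0, 0, -0.022, 0, 0, 0, -1], [0, 0, -0.022, 0, 0, 0, -1], [0, 0, -0.022, 0, 0, 0, -1]])

```text
clock: 13.25
position: [0.4738, -0.3292, 0.0033]
tool_rot: [1.206, 1.187, -1.21]
contact_force: [-0.1, 0.2, -0.1]
grip_width: 0.452
```

Emit:
send_rows(rows=[[0, 0, 0, 0, 0, 0, -1], [0, 0, 0, 0, 0, 0, -1]])

```text
clock: 13.45
position: [0.474, -0.3294, 0.0037]
tool_rot: [1.206, 1.186, -1.209]
contact_force: [-0.4, 0.4, -0.4]
grip_width: 0.386
```

```bash
python3 g.py 11
```

```text
13.55 [ 0.474  -0.3293  0.0036] [-0.5  0.3  0.6] 0.38676471805266543
origin 380 200
origin 298 131
```

View pics/g11.png

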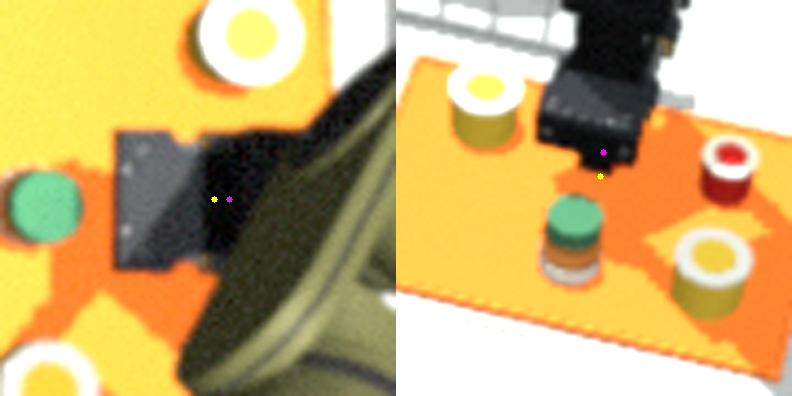

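Emit:
send_rows(rows=[[0, 0, 0.04, 0, 0, 0, -1], [0, 0, 0.085, 0, 0, 0, -1], [0.005, 0.02, 0.13, 0, 0, 0, -1], [0.015, 0.05, 0.165, 0, 0, 0, -1], [0.025, 0.09, 0.183, 0, 0, 0, -1]])

```text
clock: 14.05
position: [0.5007, -0.2403, 0.1915]
tool_rot: [1.208, 1.178, -1.209]
contact_force: [1.1, -0.6, 0.6]
grip_width: 0.385
```

Emit:
send_rows(rows=[[0.01, 0.048, 0, 0, 0, 0, -1], [0.02, 0.096, 0, 0, 0, 0, -1], [0.03, 0.144, 0, 0, 0, 0, -1], [0.04, 0.19, 0, 0, 0, 0, -1], [0.043, 0.22, 0, 0, 0, 0, -1]])

```text
clock: 14.55
position: [0.5439, -0.0174, 0.1918]
tool_rot: [1.207, 1.178, -1.206]
contact_force: [0.6, -0.7, -0.3]
grip_width: 0.386
```

```bash
python3 g.py 12;python3 m.py 15
```

```text
14.65 [ 0.5437 -0.0169  0.1916] [ 0.3 -0.3 -0.1] 0.3814718989856308
origin 257 162
origin 248 160
y [436.7 207.2] 103 onz [ 0.5603 -0.3274  0.044 ] side [ 0.5594 -0.3258  0.044 ] tri [ 0.5603 -0.3282  0.0415] 0.0005
y [390.7 288.4] 108 onz [ 0.3749 -0.2229  0.044 ] side [ 0.3777 -0.2228  0.044 ] tri [ 0.3763 -0.2224  0.045 ] 0.0027
r [434.4 285.3] 50 onz [ 0.3836 -0.3227  0.038 ] side [ 0.3869 -0.3229  0.038 ] tri [ 0.3853 -0.3218  0.0397] 0.0031
blue t [([289.9, 141.2], 186), ([289.5, 153.6], 25)]
blue s [([240.1, 190.7], 87), ([249.5, 195.6], 17)]
14.75 [ 0.5436 -0.0198  0.1915] [0.63 0.26 0.42] 0.38435086951717234
[[0.019, 1.0, -0.004], [-0.02, -0.004, -1.0], [-1.0, 0.019, 0.02]]
```

View pics/g12.png

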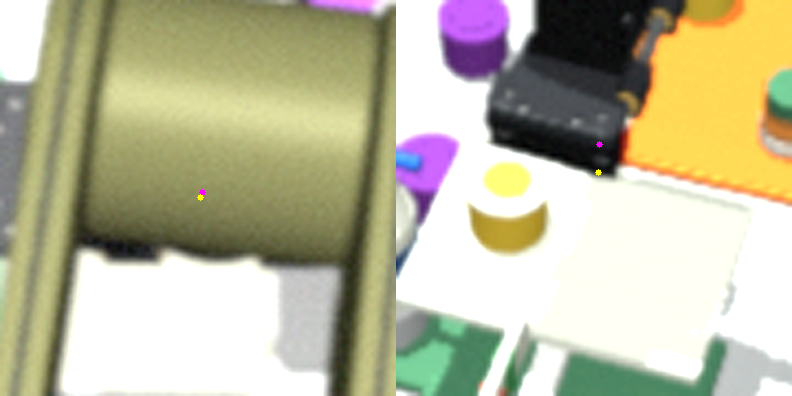

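```bash
python3 - <<'E'
from h import *
s=cams.capture('side');h=cv2.cvtColor(s['pixels'],cv2.COLOR_BGR2HSV).astype(int);H,S,V=[h[...,i] for i in range(3)]
m=((H>22)&(H<37)&(S>110)&(V>120));
for b in blobs(m,25): print(b[0],b[1])
b=[b for b in blobs(m,25) if 255<b[0][0]<290 and b[0][1]>190][0]
for z in(.15,.16,.165,.17,.174): print(z,onz(s,*b[0],z))
E
```

```text
[369.82 188.84] 50
[272.75714286 200.41428571] 70
0.15 [ 0.5984239  -0.00896492  0.15      ]
0.16 [ 0.59550502 -0.00111944  0.16      ]
0.165 [0.59404558 0.0028033  0.165     ]
0.17 [0.59258614 0.00672603 0.17      ]
0.174 [0.59141858 0.00986423 0.174     ]
```

Emit:
send_rows(rows=[[0, 0.0238, 0, 0.02, 0.019, 0, -1], [0, 0.0238, -0.02, 0.02, 0.019, 0, -1], [0, 0.0238, -0.04, 0.02, 0.019, 0, -1], [0, 0.0238, -0.05, 0.02, 0.019, 0, -1], [0, 0.0238, -0.053, 0.02, 0.019, 0, -1]])

```text
clock: 15.3
position: [0.5426, 0.0021, 0.1369]
tool_rot: [1.213, 1.207, -1.217]
contact_force: [0.2, -0.7, -0.1]
grip_width: 0.38
```

```bash
python3 g.py 13
```

```text
15.4 [0.5435 0.0025 0.1384] [-0.4 -0.3  0.4] 0.38237404540230774
origin 247 164
origin 246 178
```

View pics/g13.png

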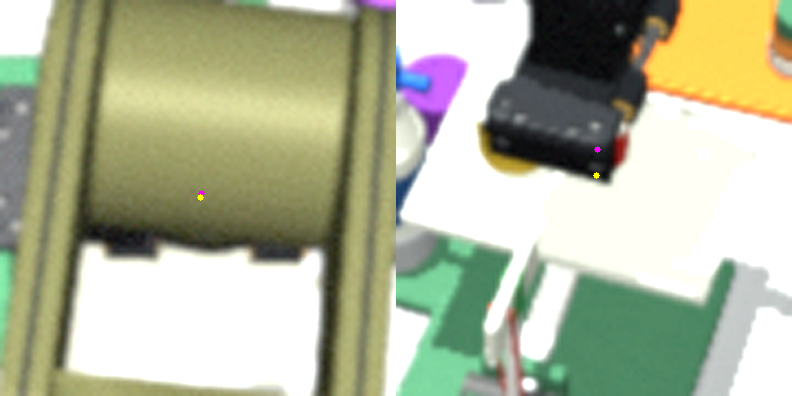

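Emit:
send_rows(rows=[[0, 0, -0.004, 0, 0, 0, -1], [0, 0, -0.008, 0, 0, 0, -1], [0, 0, -0.012, 0, 0, 0, -1], [0, 0, -0.015, 0, 0, 0, -1], [0, 0, -0.017, 0, 0, 0, -1]])

```text
clock: 15.9
position: [0.5434, 0.0025, 0.1211]
tool_rot: [1.213, 1.206, -1.215]
contact_force: [-0.2, -0.4, -0.1]
grip_width: 0.388
```

```bash
python3 g.py 14
```

```text
16.0 [0.5432 0.0026 0.1209] [-0.2  0.6 -0.2] 0.3805261056205939
origin 247 165
origin 246 182
```

View pics/g14.png

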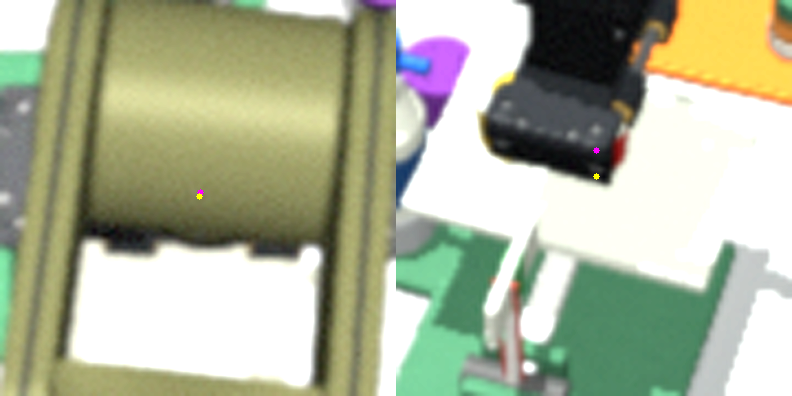

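Emit:
send_rows(rows=[[0, 0, -0.002, 0, 0, 0, -1], [0, 0, -0.004, 0, 0, 0, -1], [0, 0, -0.004, 0, 0, 0, -1]])

```text
clock: 16.3
position: [0.5431, 0.0026, 0.1166]
tool_rot: [1.213, 1.207, -1.215]
contact_force: [0.4, -0.1, 0.1]
grip_width: 0.381
```

```bash
python3 g.py 15
```

```text
16.4 [0.5432 0.0026 0.1169] [-0.5  0.7 -0.5] 0.38005977109276323
origin 247 165
origin 246 183
```

View pics/g15.png

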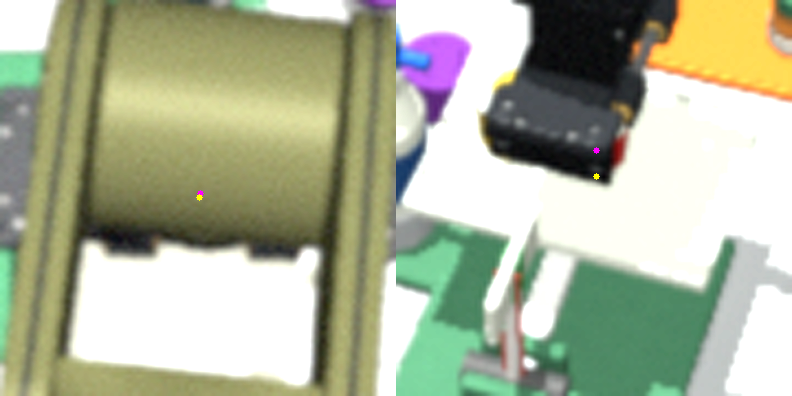

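Emit:
send_rows(rows=[[0, 0, 0, 0, 0, 0, -0.05], [0, 0, 0, 0, 0, 0, 0.15], [0, 0, 0, 0, 0, 0, 0.15], [0, 0, 0, 0, 0, 0, 0.15]])

```text
clock: 16.8
position: [0.5432, 0.0026, 0.117]
tool_rot: [1.213, 1.207, -1.215]
contact_force: [0.6, -0.6, 0.4]
grip_width: 0.57
```

Emit:
send_rows(rows=[[0, 0, 0.02, 0, 0, 0, 0.15], [0, 0, 0.06, 0, 0, 0, 0.15], [0, -0.04, 0.1, 0, 0, 0, 0.5], [0, -0.09, 0.1, 0, 0, 0, 0.5], [0, -0.14, 0.1, 0, 0, 0, 0.5]])

```text
clock: 17.3
position: [0.5444, -0.134, 0.22]
tool_rot: [1.213, 1.202, -1.211]
contact_force: [0.4, -0.2, 0.2]
grip_width: 0.733
```

Emit:
send_rows(rows=[[0, -0.05, 0, 0, 0, 0, 0.5], [0, -0.08, 0, 0, 0, 0, 0.5], [0, -0.08, 0, 0, 0, 0, 0.5]])

```text
clock: 17.6
position: [0.5441, -0.2176, 0.2201]
tool_rot: [1.216, 1.199, -1.215]
contact_force: [-0.3, 0.2, -0.5]
grip_width: 0.748
```

```bash
cat > b.py <<'E'
from h import *
import sys
s=cap('side','sb'+sys.argv[1]);t=cap('top','tb'+sys.argv[1])
a=cv2.resize(s['pixels'][185:285,225:335],None,fx=7,fy=6,interpolation=cv2.INTER_CUBIC)
cv2.imwrite('pics/b%s.png'%sys.argv[1],np.clip(a.astype(float)*1.6,0,255).astype(np.uint8))
st=manip.state();print(st['clock'],st['position'].round(4),st['grip_width'])
E
python3 b.py 1;python3 m.py 16
```

```text
17.7 [ 0.5442 -0.2143  0.2197] 0.7516030500972936
y [293.  184.3] 126 onz [0.6062 0.0014 0.044 ] side [ 0.6263 -0.0849  0.044 ] tri [0.5918 0.0036 0.158 ] 0.0031
r [292.4 208.5] 51 onz [0.5511 0.0014 0.038 ] side [ 0.5719 -0.0838  0.038 ] tri [0.543  0.0037 0.1515] 0.0037
blue t [([289.9, 141.2], 186), ([289.5, 154.4], 31)]
blue s [([240.1, 190.5], 82), ([249.6, 195.4], 16)]
17.8 [ 0.5444 -0.213   0.2198] [-0.6  -0.38  0.48] 0.7492068596222687
[[0.004, 1.0, -0.004], [-0.001, -0.004, -1.0], [-1.0, 0.004, 0.001]]
```

View pics/b1.png

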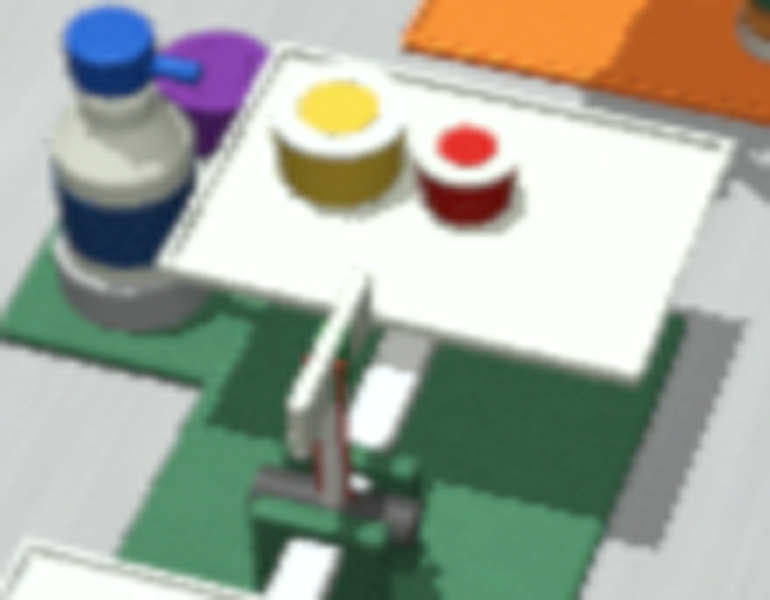

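View pics/t16.png

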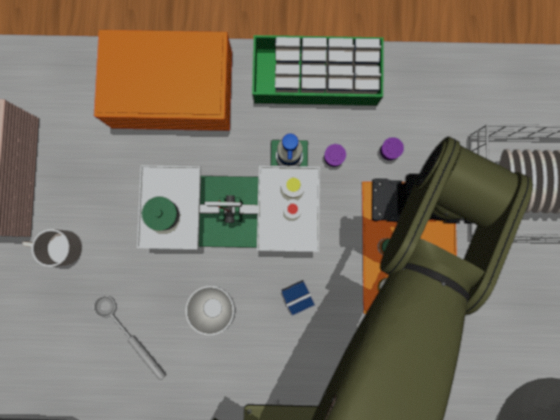

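Emit:
send_rows(rows=[[-0.04, -0.027, 0, 0, 0, 0, 0.3], [-0.08, -0.054, -0.02, 0, 0, 0, 0.3], [-0.12, -0.081, -0.05, 0, 0, 0, 0.3], [-0.159, -0.1086, -0.09, 0, 0, 0, 0.3], [-0.159, -0.1086, -0.13, 0, 0, 0, 0.3]])

```text
clock: 18.3
position: [0.3869, -0.3224, 0.0973]
tool_rot: [1.211, 1.196, -1.209]
contact_force: [1.6, -1.4, 0.8]
grip_width: 0.645
```

Emit:
send_rows(rows=[[0, 0, -0.015, 0, 0, 0, 0.3], [0, 0, -0.025, 0, 0, 0, 0.3], [0, 0, -0.025, 0, 0, 0, 0.3]])

```text
clock: 18.6
position: [0.3869, -0.3209, 0.0713]
tool_rot: [1.211, 1.199, -1.208]
contact_force: [0.4, 0.1, -0.6]
grip_width: 0.65
```

```bash
python3 g.py 16;python3 m.py 17
```

```text
18.7 [ 0.3882 -0.3224  0.0736] [ 0.1 -0.   0.1] 0.6535323928606345
origin 387 237
origin 327 124
y [293.  184.3] 126 onz [0.6062 0.0014 0.044 ] side [ 0.6263 -0.0849  0.044 ] tri [0.5918 0.0036 0.158 ] 0.0031
y [436.7 207.2] 104 onz [ 0.5604 -0.3273  0.044 ] side [ 0.5636 -0.3267  0.044 ] tri [ 0.562  -0.3269  0.044 ] 0.0033
y [389.2 288.3] 75 onz [ 0.375  -0.2195  0.044 ] side [ 0.3779 -0.2203  0.044 ] tri [ 0.3765 -0.2186  0.0464] 0.0026
r [292.4 208.5] 51 onz [0.5511 0.0014 0.038 ] side [ 0.5719 -0.0838  0.038 ] tri [0.543  0.0037 0.1515] 0.0037
blue t [([289.9, 141.2], 185), ([289.5, 154.5], 28)]
blue s [([240.1, 190.6], 84), ([249.5, 195.5], 18)]
18.8 [ 0.3884 -0.3229  0.0741] [ 0.35 -0.21 -0.16] 0.6495794160446979
[[0.011, 1.0, -0.003], [-0.009, -0.003, -1.0], [-1.0, 0.011, 0.009]]
```

View pics/g16.png

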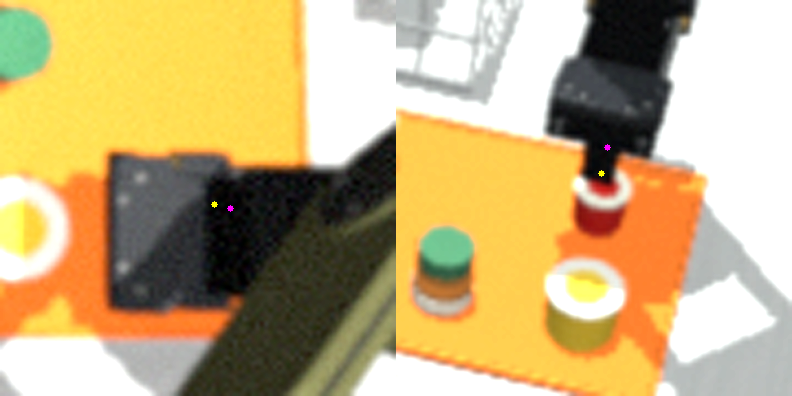

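Emit:
send_rows(rows=[[-0.003, 0.001, -0.015, 0.009, 0.011, 0, 0.3], [-0.003, 0.001, -0.04, 0.009, 0.011, 0, 0.3], [-0.003, 0.001, -0.05, 0.009, 0.011, 0, 0.3], [-0.003, 0.001, -0.05, 0.009, 0.011, 0, 0.3]])

```text
clock: 19.2
position: [0.3841, -0.3205, 0.0219]
tool_rot: [1.212, 1.213, -1.212]
contact_force: [-0.3, -0.2, 0.4]
grip_width: 0.654
```

```bash
python3 g.py 17
```

```text
19.3 [ 0.3855 -0.3219  0.0242] [0.6 0.4 0.4] 0.6486375858396937
origin 380 237
origin 326 135
```

View pics/g17.png

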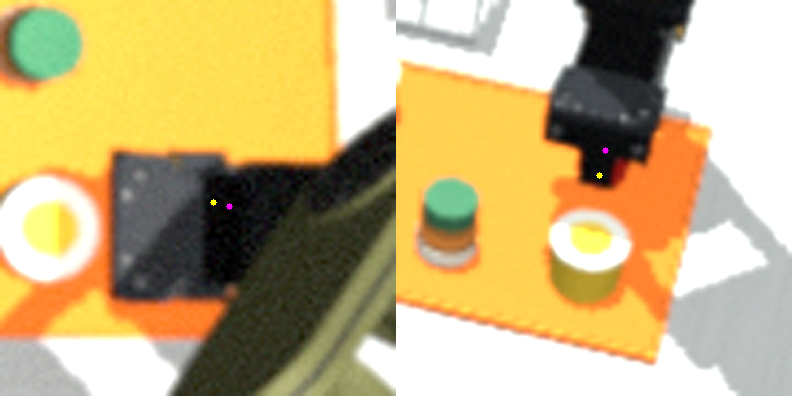

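Emit:
send_rows(rows=[[0, 0, -0.012, 0, 0, 0, 0.3], [0, 0, -0.021, 0, 0, 0, 0.3], [0, 0, -0.021, 0, 0, 0, -1], [0, 0, -0.021, 0, 0, 0, -1], [0, 0, -0.021, 0, 0, 0, -1]])

```text
clock: 19.8
position: [0.3857, -0.3221, 0.0034]
tool_rot: [1.211, 1.208, -1.211]
contact_force: [-0.6, -0.1, 0.3]
grip_width: 0.452
```

Emit:
send_rows(rows=[[0, 0, 0, 0, 0, 0, -1], [0, 0, 0, 0, 0, 0, -1]])

```text
clock: 20.0
position: [0.3859, -0.3223, 0.0037]
tool_rot: [1.211, 1.207, -1.211]
contact_force: [0.3, -0.0, -0.9]
grip_width: 0.383
```

Emit:
send_rows(rows=[[0, 0, 0.04, 0, 0, 0, -1], [0, 0, 0.085, 0, 0, 0, -1], [0.008, 0.02, 0.13, 0, 0, 0, -1], [0.02, 0.05, 0.165, 0, 0, 0, -1], [0.035, 0.09, 0.183, 0, 0, 0, -1]])

```text
clock: 20.5
position: [0.4225, -0.2333, 0.1916]
tool_rot: [1.212, 1.198, -1.211]
contact_force: [0.8, 1.0, -0.6]
grip_width: 0.381
```

Emit:
send_rows(rows=[[0.016, 0.045, 0, 0, 0, 0, -1], [0.032, 0.09, 0, 0, 0, 0, -1], [0.048, 0.135, 0, 0, 0, 0, -1], [0.064, 0.18, 0, 0, 0, 0, -1], [0.076, 0.215, 0, 0, 0, 0, -1]])

```text
clock: 21.0
position: [0.4989, -0.0158, 0.1919]
tool_rot: [1.212, 1.199, -1.209]
contact_force: [1.1, 0.2, -0.5]
grip_width: 0.383
```

```bash
python3 g.py 18; python3 -c "
from h import *
from scipy.spatial.transform import Rotation as R
print(R.from_rotvec(manip.state()['tool_rot']).as_matrix().round(3))"
```

```text
21.1 [ 0.4991 -0.0148  0.1917] [-0.6 -0.3 -0.7] 0.38320877113032653
origin 255 184
origin 265 165
[[ 0.007  1.     0.   ]
 [-0.004  0.    -1.   ]
 [-1.     0.007  0.004]]
```

View pics/g18.png

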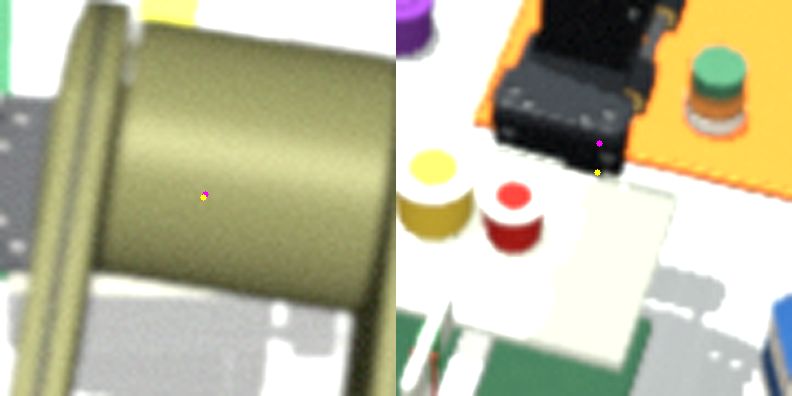

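Emit:
send_rows(rows=[[-0.002, 0.018, 0, 0.004, 0.007, 0, -1], [-0.002, 0.018, -0.025, 0.004, 0.007, 0, -1], [-0.002, 0.018, -0.045, 0.004, 0.007, 0, -1], [-0.002, 0.018, -0.058, 0.004, 0.007, 0, -1], [-0.002, 0.018, -0.064, 0.004, 0.007, 0, -1]])

```text
clock: 21.6
position: [0.4961, 0.0027, 0.1262]
tool_rot: [1.208, 1.211, -1.212]
contact_force: [0.3, -0.1, -0.7]
grip_width: 0.382
```

```bash
python3 g.py 19
```

```text
21.7 [0.4966 0.0028 0.127 ] [-0.3 -0.6 -0.4] 0.3835122278733512
origin 246 186
origin 263 185
```

View pics/g19.png

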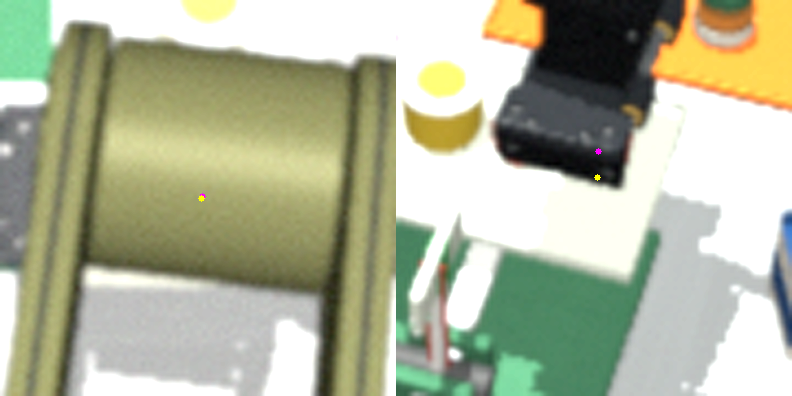

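Emit:
send_rows(rows=[[0, 0, -0.004, 0, 0, 0, -1], [0, 0, -0.007, 0, 0, 0, -1], [0, 0, -0.01, 0, 0, 0, -1], [0, 0, -0.013, 0, 0, 0, -1], [0, 0, -0.015, 0, 0, 0, -1]])

```text
clock: 22.2
position: [0.4967, 0.0028, 0.1119]
tool_rot: [1.209, 1.21, -1.211]
contact_force: [0.1, -0.5, -1.1]
grip_width: 0.381
```

```bash
python3 g.py 20; python3 m.py 18|grep ^y
```

```text
22.3 [0.4964 0.0028 0.1116] [-0.2 -0.4 -0.2] 0.38434697783626465
origin 246 186
origin 263 189
y [293.1 184.6] 124 onz [0.6056 0.001  0.044 ] side [ 0.6246 -0.0808  0.044 ] tri [0.5919 0.0032 0.1526] 0.0029
y [436.7 207.2] 104 onz [ 0.5604 -0.3273  0.044 ] side [ 0.3777 -0.2228  0.044 ] tri [ 0.48   -0.3645 -0.0961] 0.1872
y [390.7 288.4] 108 onz [ 0.3749 -0.2229  0.044 ] side [ 0.3777 -0.2228  0.044 ] tri [ 0.3763 -0.2224  0.045 ] 0.0027
```

View pics/g20.png

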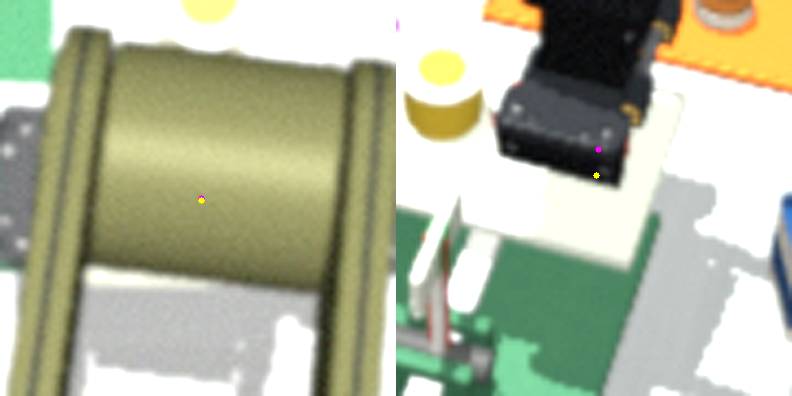

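Emit:
send_rows(rows=[[0, 0, 0, 0, 0, 0, -0.05], [0, 0, 0, 0, 0, 0, 0.15], [0, 0, 0, 0, 0, 0, 0.15], [0, 0, 0, 0, 0, 0, 0.15]])

```text
clock: 22.8
position: [0.4966, 0.0028, 0.1121]
tool_rot: [1.209, 1.21, -1.211]
contact_force: [-0.0, 0.1, 1.0]
grip_width: 0.565
```

Emit:
send_rows(rows=[[0, 0, 0.02, 0, 0, 0, 0.15], [0, 0, 0.06, 0, 0, 0, 0.15], [0, 0, 0.1, 0, 0, 0, 0.15], [0, -0.05, 0.12, 0, 0, 0, 0.15], [0, -0.1, 0.12, 0, 0, 0, 0.15]])

```text
clock: 23.3
position: [0.4988, -0.0941, 0.2369]
tool_rot: [1.208, 1.205, -1.203]
contact_force: [0.9, 0.3, 0.5]
grip_width: 0.571
```

Emit:
send_rows(rows=[[0, -0.05, 0, 0, 0, 0, 0.15], [0, -0.1, 0, 0, 0, 0, 0.15], [0, -0.15, 0, 0, 0, 0, 0.15], [0, -0.18, 0, 0, 0, 0, 0.15], [0, -0.18, 0, 0, 0, 0, 0.15]])

```text
clock: 23.8
position: [0.4983, -0.2776, 0.2366]
tool_rot: [1.211, 1.202, -1.207]
contact_force: [-0.8, 0.4, -0.4]
grip_width: 0.573
```

```bash
python3 b.py 2;python3 m.py 19
```

```text
23.9 [ 0.4986 -0.2744  0.2366] 0.5737773962357152
y [293.2 185. ] 125 onz [0.6047 0.0009 0.044 ] side [ 0.6229 -0.0762  0.044 ] tri [0.5919 0.003  0.147 ] 0.003
y [436.7 204.9] 52 onz [ 0.5657 -0.3273  0.044 ] side [ 0.5636 -0.3267  0.044 ] tri [ 0.5649 -0.328   0.0426] 0.002
y [390.7 288.4] 108 onz [ 0.3749 -0.2229  0.044 ] side [ 0.3777 -0.2228  0.044 ] tri [ 0.3763 -0.2224  0.045 ] 0.0027
r [292.4 208.7] 53 onz [0.5505 0.0014 0.038 ] side [ 0.5689 -0.0763  0.038 ] tri [0.5429 0.0034 0.1423] 0.0028
r [291.9 231.4] 56 onz [0.4984 0.0016 0.038 ] side [ 0.5167 -0.0756  0.038 ] tri [0.4958 0.0036 0.1418] 0.0027
blue t [([289.9, 141.2], 186), ([289.6, 154.4], 29)]
blue s [([240.1, 190.5], 82), ([249.5, 195.3], 15)]
24.0 [ 0.4989 -0.2732  0.2368] [-0.15 -0.05 -0.19] 0.5772393222325923
[[0.006, 1.0, 0.004], [-0.002, 0.004, -1.0], [-1.0, 0.006, 0.002]]
```

View pics/b2.png

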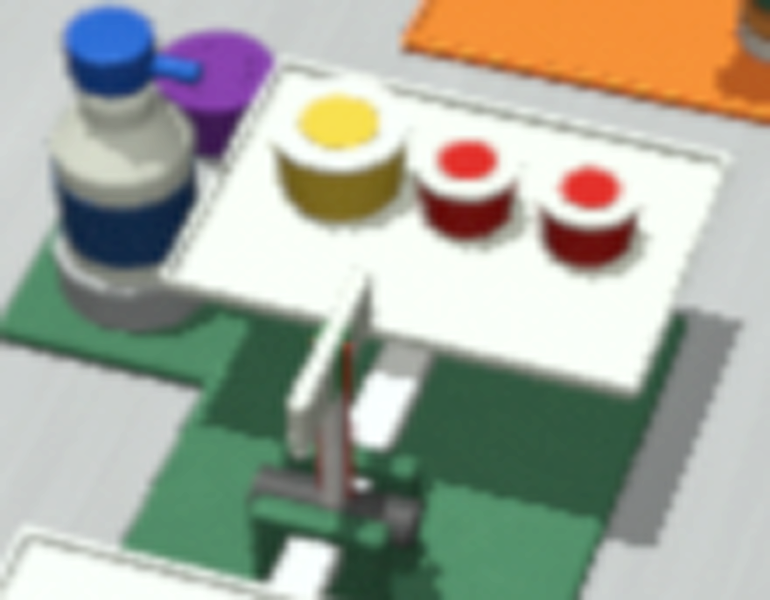

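View pics/s19.png

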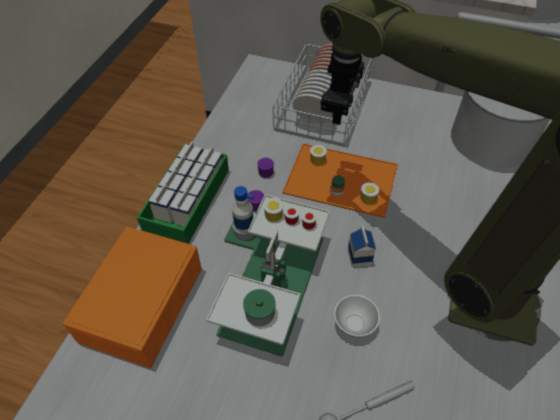

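Emit:
send_rows(rows=[[0, 0, 0.03, 0, 0, 0, 0.15], [0, 0, 0.03, 0, 0, 0, 0.15], [0, 0, 0.03, 0, 0, 0, 0.15], [0, 0, 0.03, 0, 0, 0, 0.15], [0, 0, 0.03, 0, 0, 0, 0.15]])

```text
clock: 24.5
position: [0.4985, -0.2725, 0.2655]
tool_rot: [1.207, 1.208, -1.202]
contact_force: [-1.5, 0.5, -0.6]
grip_width: 0.571
```

Emit:
send_rows(rows=[[0, 0, 0, 0, 0, 0, 0.15], [0, 0, 0, 0, 0, 0, 0.15], [0, 0, 0, 0, 0, 0, 0.15], [0, 0, 0, 0, 0, 0, 0.15], [0, 0, 0, 0, 0, 0, 0.15]])

```text
clock: 25.0
position: [0.4985, -0.2725, 0.2655]
tool_rot: [1.207, 1.208, -1.202]
contact_force: [0.2, 0.2, 0.2]
grip_width: 0.572
```

```bash
python3 m.py 20; python3 - <<'E'
import cv2,numpy as np
t=cv2.imread('pics/t20.png');a=cv2.resize(t[125:320,135:470],None,fx=2.3,fy=2.6,interpolation=cv2.INTER_CUBIC)
cv2.imwrite('pics/fin.png',a)
E
```

```text
y [293.  184.9] 124 onz [0.6049 0.0012 0.044 ] side [ 0.6229 -0.0765  0.044 ] tri [0.5919 0.0032 0.1476] 0.0027
y [436.6 203.8] 31 onz [ 0.5682 -0.3272  0.044 ] side [ 0.5636 -0.3267  0.044 ] tri [ 0.5662 -0.3282  0.0421] 0.0044
y [390.7 288.4] 108 onz [ 0.3749 -0.2229  0.044 ] side [ 0.3777 -0.2228  0.044 ] tri [ 0.3763 -0.2224  0.045 ] 0.0027
r [292.5 208.6] 51 onz [0.5509 0.0013 0.038 ] side [ 0.5688 -0.076   0.038 ] tri [0.5431 0.0033 0.1417] 0.0025
r [291.9 231.4] 56 onz [0.4984 0.0016 0.038 ] side [ 0.5167 -0.0756  0.038 ] tri [0.4958 0.0036 0.1418] 0.0027
blue t [([289.9, 141.2], 186), ([289.5, 154.5], 30)]
blue s [([240.1, 190.4], 81), ([249.5, 195.3], 15)]
25.1 [ 0.4985 -0.2726  0.2655] [-0.08  0.32  0.38] 0.5785126444755331
[[0.005, 1.0, 0.005], [-0.001, 0.005, -1.0], [-1.0, 0.005, 0.001]]
```

View pics/fin.png

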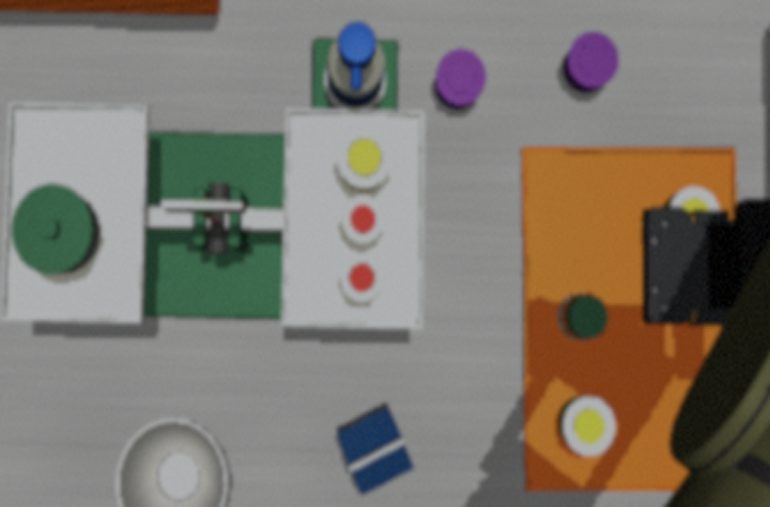

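```bash
python3 -c "
from plant import workorder
print(workorder.finish_job())"
```

```text
the job is handed in; nothing more can be done
None
```

The job is handed in at 25 s of the 72 s allowed. The nozzle was pressed first, then one large and two small cups (120 g) were set on the food pan, and the beam is level. No verdict was reported.

- **Spray:** I pressed the nozzle until the force reached 11.5 N, above the 6 N it takes at the bottom. In the next picture the cap was back at its rest position.
- **Choosing the cups:** After one large and one small cup the pan stood about 9.5 mm above level. That puts the sample pot at about 119 g, so I added the second small cup.
- **Final check:** The lid heights put the pan floor at about 107.5 to 108 mm, against 108 mm when level. That is a tilt within about 0.01 rad, and it did not change over the last 1.2 s. I did not measure the needle against the green band directly; I infer it from the pan height.
- **Everything else:** The three cups stand upright. The two unused large cups and the jam jar are still in their places on the tray, though in the last top view the raised gripper partly hid one of those cups. The sample pot is on its pan, and the gripper is clear.

**Disagreement:** The fingertips were about 4 mm above the reported tool point, where the description puts them 25 mm below it. That is about 29 mm of difference. It showed both when pressing the nozzle and in the side camera, so I set all heights from the observed tips. The two cameras also disagreed by about 3 mm, and I used the midpoint.

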